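Load the shaker and close its hold-down bar

ROBOT

A 6-joint arm with a two-finger parallel gripper is mounted at the origin on the work surface. World frame = base frame: x ahead of the robot, y to its left, z up, the work surface at z = 0. Lengths are in mm, angles in degrees, forces in N, time in s.
With the tool pointing down it reaches from about 350 to 850 mm from the base axis. Payload 8.1 kg.
Tool frame: the origin (TCP) lies at the very end of the fingers, on their centre line; the grasp point (between the pads) lies 19 mm behind it (pinch_z is the z of the grasp point in the tool frame, in mm); z points along the fingers, y is the direction in which the jaws open and shut (so a half turn about z gives the same grasp; the last joint's range is limited). The gripper opens to 85 mm and grips with 20 to 120 N. Pads are 22 mm wide; open, the fingers measure 114 mm over their backs; the gripper's body (76 mm by 85 mm) begins 54 mm behind the grasp point. The pads swing forward as they close: fully open they stand 13 mm farther back than shut.
Start: joints at [-75.883, 7.471, 85.268, -0, 87.261, -4.893], TCP at [195.467, -567.272, 231.292] pointing down, gripper open.
Joint ranges: [-169.43, 169.43], [-51.17, 129.36], [1.28, 143.12], [-76.62, 256.62], [0, 156.53], [-152.29, 152.29]. Speed limits (degrees/s): [136.94, 136.94, 159.86, 180, 180, 180].

INTERFACE

Orientations are given as [roll, pitch, yaw] about the fixed x, y, z axes, in that order (R = Rz(yaw) Ry(pitch) Rx(roll)).
In Python, from bench import * gives the robot as it stands.
- The arm moves only by the shell command python3 -m creep 'ROWS' [FORCE]. ROWS is a JSON object of lists of equal length, an entry for each row: "translation": the shift along the tool's x, y, z in mm, a list of three; "rotation": the turn, a rotation vector about the tool's x, y, z in rad, a list of three; "claw": the finger opening in mm, from 0 to 85.4. In form: {"translation": [[dx, dy, dz], ...], "rotation": [[ax, ay, az], ...], "claw": [claw, ...]}. A call has 1 to 10 rows; each row shifts and turns the commanded pose from where the row before left it, along the tool's axes as they then stand; what a row does not reach is not made up. A row lasts 1/10 s, in which the tool goes at most 50 mm and 8.59 degrees, less where a joint would pass 70% of its speed; a pose out of reach is approached as far as the arm can. A call is refused whole if a number of a shift passes 50 or a number of a turn 0.15, either way. A call with a gripper value outside its range is refused whole. The fingers move at their own pace and stop on an object; FORCE is the grip in N (left out, the last holds). Time passes only in rows, so rows that do not move let the fingers close. It gives the time, the measured TCP pose, the force and the opening at its end, in the units of the state.
- sense(): the state, without advancing time (a new reading comes with each control period).
- snapshot(name): name is "scene" or "top" or "wrist"; returns a dict with "frame" (400x640x3 uint8, red, green, blue), "intrinsics" (3x3 intrinsics, pixels), "dist" ([k1, k2, p1, p2, k3] as OpenCV has them; the pictures are not rectified), "extrinsics" (4x4, takes a point from camera to world coordinates). Camera axes: x right, y up, looking along -z (the intrinsics and any distortion apply to the point x, -y, -z); pixel columns grow to the right and rows downward; lengths in mm; the calibration is good to about 2 mm. A picture is of the moment at which its call begins. There is no depth.
- hand_in(): hands the job in, once; it reports no verdict.
The state is a dict: "time": time; "joint_pos": joint angles; "qd": joint speeds; "joint_efforts": joint torques, N m; "tool_pos": TCP position; "tcp_rot": TCP orientation; "ft_force": force on the tool from outside, world axes, zero at the start; "wrist_torque": the same for the moment, N m; "finger_gap": finger opening in mm.
Only numpy, scipy, OpenCV 4.12 (cv2) and the standard library are available. Lean on these libraries where they do the work, as an engineer would, in place of code of your own. Each camera call takes 0.05 s, during which the arm holds its last target.

TASK

Get the bench shaker running: lift the hold-down bar's slotted end off its bolt, swing the bar clear about its other bolt, and stand every small sample jar from the bench upright in a well of its own. Then swing the bar back until its slot drops over the bolt and it lies flat on both pillars, and only after that push the switch lever fully over to on. Leave the other things on the bench where they are.

Things in the scene. Friction and masses are not known exactly. Their poses are not given: they have to be found in the camera images.
- shaker: Fixed bench shaker, place and yaw (within 10 deg) vary. Origin on the bench under the middle of its row of wells; y along the row, x away from the robot, z up. Deck top 50 mm above the bench, x -60 to 250, y -155 to 155 mm. At x = 0: well block, and at y = -121 and +121 two pillars 30 mm thick, 106 mm high from the bench, each with a bolt. Console for the lever: y 155 to 225, 50 mm high.
- pivot (a point): Centre of the top of the pillar at y = -121 mm, 106 mm above the bench, where the bar's hole lies. The bolt here is 8 mm thick, with a head 20 mm wide and 7 mm high, its underside 30 mm above this point: the 5 mm thick bar can be raised up to 25 mm and turned about this bolt but not taken off.
- stud (a point): Centre of the top of the pillar at y = +121 mm, 106 mm above the bench. The headless bolt here is 8 mm thick, with a tapered tip, and stands 14 mm above this point; the bar's slot drops over it.
- rest (a point): On top of a parking rest, 106 mm above the bench, at x = 222, y = -135 mm of the shaker: a steel pad 36 mm (x) by 90 mm (y from -175 to -85). The bar, swung about the pivot bolt by 85 to 100 degrees from closed, towards the shaker's +x, lies level on it.
- bar: Loose flat aluminium hold-down bar, 282 x 28 x 5 mm, 0.15 kg. Origin at the centre of its pivot hole (13 mm round), on the underside; x along the bar to the slotted end, z up. At the start it is closed: x along the shaker's +y, slot over the stud bolt. Closed and flat it lies 2 mm above the caps of jars in the wells.
- bar_slot (a point): Middle of the bar's slot on the underside, 242 mm from the hole's centre; the slot is 27 mm long (along the bar) and 13 mm wide.
- bar_lug (a point): Centre of the top of the upright black grip lug on the bar, 200 mm from the hole's centre; the lug is 26 mm long (along the bar), 10 mm thick (across it) and stands 32 mm above the bar's top face.
- lever (a joint): Switch lever on the console: 0 = off (leans to the shaker's -x), 1.0 rad = fully on (leans to +x). It pivots about an axis along y at x = -12, y = 190 mm of the shaker, 72 mm above the bench, and stays where it is left; under 3 N at the tip.
- lever_tip (a point): Centre of the black ball, 26 mm across, at the end of the lever, 60 mm from its pivot.
- well_end (a point): Centre of the floor of the end well nearest the pivot bolt, at y = -74 mm of the shaker, 56 mm above the bench. Five round wells, 32 mm wide (2 mm bevel) and 14 mm deep, at y = -74, -37, 0, 37, 74 mm, x = 0, in a block 46 mm wide (x) and 190 mm long whose top is 70 mm above the bench. All empty at the start.
- jar0: Sample jar: brown glass with a black screw cap, round, 27 mm across and 48 mm high, 35 g, with a thick heavy base; origin at the centre of its underside, z up. Stands on the bench. May be absent.
- jar1: Sample jar: brown glass with a black screw cap, round, 27 mm across and 48 mm high, 35 g, with a thick heavy base; origin at the centre of its underside, z up. Stands on the bench. May be absent.
- jar2: Sample jar: brown glass with a black screw cap, round, 27 mm across and 48 mm high, 35 g, with a thick heavy base; origin at the centre of its underside, z up. Stands on the bench. May be absent.
- jar3: Sample jar: brown glass with a black screw cap, round, 27 mm across and 48 mm high, 35 g, with a thick heavy base; origin at the centre of its underside, z up. Stands on the bench. May be absent.
- jar4: Sample jar: brown glass with a black screw cap, round, 27 mm across and 48 mm high, 35 g, with a thick heavy base; origin at the centre of its underside, z up. Stands on the bench. May be absent.
- dish: Bystander, not part of the job, to be left alone: petri-like white lidded dish 54 mm across, 14 mm high. Origin at the centre of its underside.
- bottle: Bystander, not part of the job, to be left alone: brown reagent bottle 68 mm across, 150 mm high. Origin at the centre of its underside.
- beaker: Bystander, not part of the job, to be left alone: beaker 68 mm across, 70 mm high. Origin at the centre of its underside.
- stopper: Bystander, not part of the job, to be left alone: black rubber stopper 42 mm across, 30 mm high. Origin at the centre of its underside.
- bigjar: Bystander, not part of the job, to be left alone: brown jar 60 mm across, 70 mm high, much bigger than the sample jars. Origin at the centre of its underside.
- cardbox: Bystander, not part of the job, to be left alone: small carton 60 x 90 x 50 mm. Origin at the centre of its underside.
Things that resemble listed ones, but are neither listed nor needed, are in the scene too. Leave any yellow look-alike of the jar3 alone.

How it is judged:
By the outcome, as a careful person would: the job done as asked, in the order asked, and still so for the second after the job is handed in, with the robot touching nothing.
Of jar0, jar1, jar2, jar3, jar4 only 3 to 5 are there at a start; the rules pass over those that are not, and their reading is None.
At some moment in a run one of jar0, jar1, jar2, jar3, jar4 may be knocked a few centimetres aside while the robot is not near it.
It also fails if it takes over 210 s, if anything falls off the work surface, if the arm or the gripper's body presses on something with over 40 N, if the wrist force passes 120 N, or if a joint passes its speed limit or range.

## Working session

There is one attempt and no reset: what is moved stays moved. The work goes in short steps, Python scripts to look and compute and a shell command to move; the robot and the scene stay as the last step left them, time stands still between calls to the robot, and variables do not carry over. Pictures are saved under pics/ and viewed, and the job is handed in when it is done.

```bash
ls; mkdir -p pics; python3 - <<'E'
from bench import *
import cv2
print(sense())
for n in ["scene","top","wrist"]:
    s=snapshot(n); cv2.imwrite(f"pics/{n}0.png",s["frame"][:,:,::-1]); print(n,s["intrinsics"],s["dist"],s["extrinsics"])
E
```

```text
pics
{'time': 0.0, 'joint_pos': array([-7.58819509e+01,  7.51473801e+00,  8.53286039e+01,  7.24049285e-04,
        8.72610428e+01, -4.89367229e+00]), 'qd': array([ 0.00457657, -0.00971404, -0.06883362, -0.09372085, -0.00640496,
        0.05755884]), 'joint_efforts': array([ 1.30685035e-03, -5.69403291e+01, -5.00544906e+01,  3.93476398e-06,
        1.47575751e-02,  5.59764075e-06]), 'tool_pos': array([ 195.34433361, -566.73950099,  230.25475542]), 'tcp_rot': array([-1.79896057e+02, -9.62525618e-03,  1.90116774e+01]), 'ft_force': array([-0.03830318, -0.51562099, -0.16647263]), 'wrist_torque': array([-0.03197333, -0.02601887,  0.00144858]), 'finger_gap': 85.42600245832965}
scene [[368.76224866   0.         320.98314889]
 [  0.         368.76224866 200.87145795]
 [  0.           0.           1.        ]] [-0.03444852  0.          0.          0.          0.        ] [[ 6.43189792e-01 -4.79945910e-01  5.96622842e-01  1.17411666e+03]
 [ 7.65702033e-01  4.00402259e-01 -5.03367091e-01 -5.22992549e+02]
 [ 2.69984330e-03  7.80595897e-01  6.25030204e-01  7.81107380e+02]
 [ 0.00000000e+00  0.0000
[... 268 characters left out ...]
1 -1.89082923e-01  2.76253028e+02]
 [-9.99767321e-01  2.15687045e-02  3.07181910e-04 -2.35814009e+01]
 [ 4.37984459e-03  1.89032439e-01  9.81961076e-01  1.51937069e+03]
 [ 0.00000000e+00  0.00000000e+00  0.00000000e+00  1.00000000e+00]]
wrist [[302.94488914   0.         319.48042598]
 [  0.         302.94488914 197.73354784]
 [  0.           0.           1.        ]] [-0.03394834  0.          0.          0.          0.        ] [[ 3.25962299e-01  9.08353838e-01  2.61995964e-01  2.61589408e+02]
 [-9.45381946e-01  3.13560301e-01  8.90669052e-02 -5.43229214e+02]
 [-1.24726798e-03 -2.76718707e-01  9.60950156e-01  3.72129893e+02]
 [ 0.00000000e+00  0.00000000e+00  0.00000000e+00  1.00000000e+00]]
```

View pics/scene0.png

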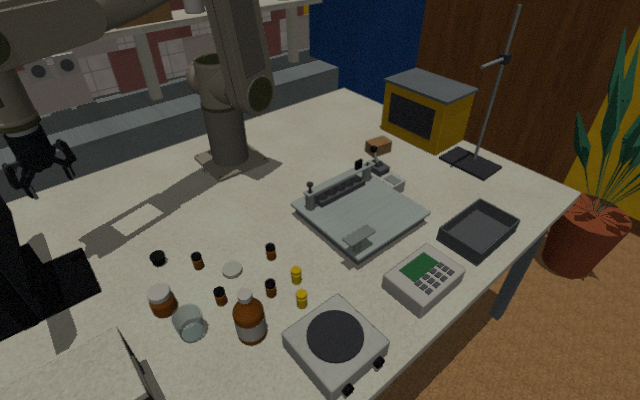

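View pics/top0.png

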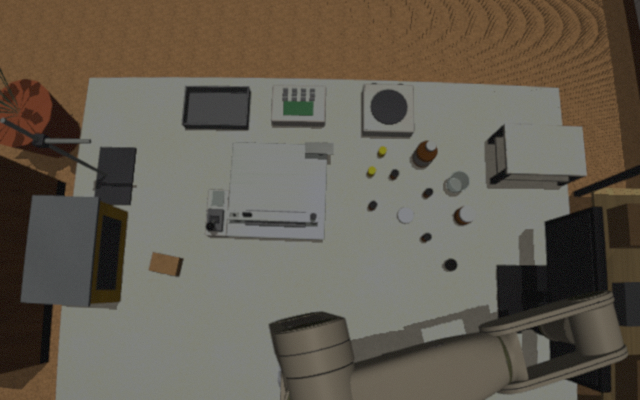

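View pics/wrist0.png

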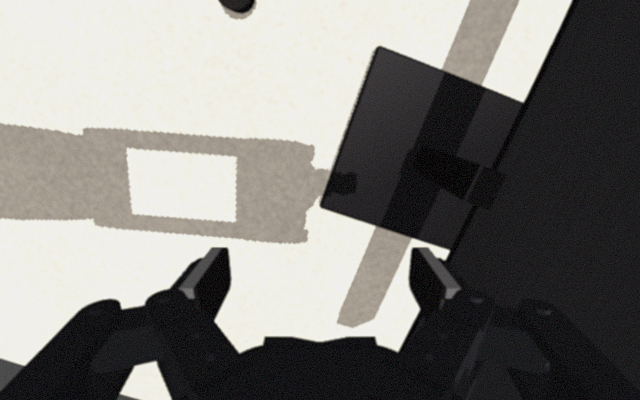

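The top view shows the shaker around (278,190) with the bar closed. There are four dark jars at about (394,174), (372,205), (428,193) and (426,237), two yellow look-alikes at (382,151) and (371,171), and the stopper at (450,264). Next I'll write helpers and look at enlarged crops.

```bash
cat > h.py <<'E'
from bench import *
import cv2, numpy as np
from scipy.spatial.transform import Rotation as R
def proj(s,P):
    E=np.linalg.inv(s["extrinsics"]);P=np.atleast_2d(np.array(P,float))
    c=P@E[:3,:3].T+E[:3,3]; c=c*[1,-1,-1]
    return cv2.projectPoints(c.reshape(-1,1,3),np.zeros(3),np.zeros(3),s["intrinsics"],np.array(s["dist"]))[0][:,0]
def ray(s,uv):
    u=cv2.undistortPoints(np.array(uv,float).reshape(-1,1,2),s["intrinsics"],np.array(s["dist"]))[:,0]
    d=np.c_[u[:,0],-u[:,1],-np.ones(len(u))]
    return s["extrinsics"][:3,3],d@s["extrinsics"][:3,:3].T
def onz(s,uv,z):
    o,d=ray(s,uv); z=np.broadcast_to(z,len(d)); return o+d*((z-o[2])/d[:,2])[:,None]
def tri(obs):  # list of (snap,uv)
    A=np.zeros((3,3));b=np.zeros(3)
    for s,uv in obs:
        o,d=ray(s,[uv]);d=d[0]/np.linalg.norm(d[0]);M=np.eye(3)-np.outer(d,d);A+=M;b+=M@o
    return np.linalg.solve(A,b)
def save(s,n,box=None,k=1):
    f=s["frame"][:,:,::-1]
    if box: x,y,x2,y2=box; f=f[y:y2,x:x2]
    cv2.imwrite(f"pics/{n}.png",cv2.resize(f,None,fx=k,fy=k,interpolation=cv2.INTER_CUBIC))
def goto(p,yaw,roll=180.,pitch=0.):
    s=sense();M=R.from_euler('xyz',s["tcp_rot"],degrees=True)
    T=R.from_euler('xyz',[roll,pitch,yaw],degrees=True)
    d=M.inv().apply(np.array(p)-s["tool_pos"]);r=(M.inv()*T).as_rotvec()
    print("t",round(s["time"],2),"shift",d.round(1),"rot",r.round(3),"gap",round(s["finger_gap"],1),"F",s["ft_force"].round(1), "tcp",s["tool_pos"].round(1),s["tcp_rot"].round(1))
E
python3 - <<'E'
from h import *
s=snapshot("top");save(s,"topA",(195,130,345,250),5);save(s,"topB",(350,130,490,280),4)
s=snapshot("scene");save(s,"scA",(280,140,440,270),5)
save(s,"scB",(140,230,330,350),4)
E
```

```text
(no output)
```

View pics/topA.png

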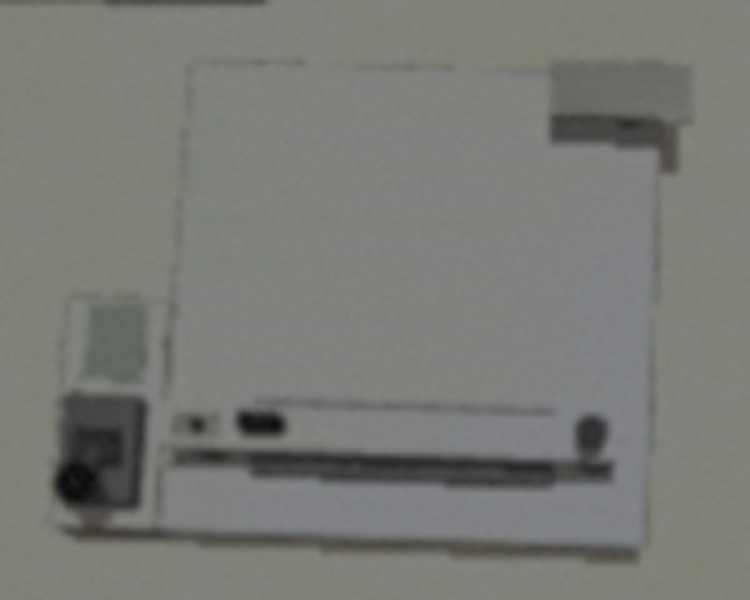

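View pics/topB.png

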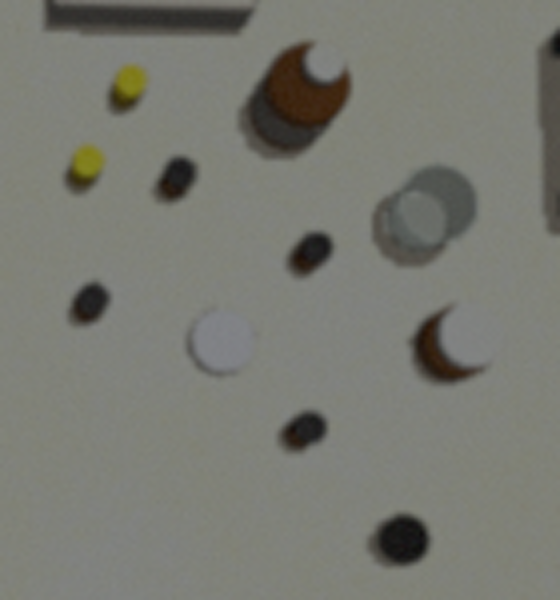

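View pics/scA.png

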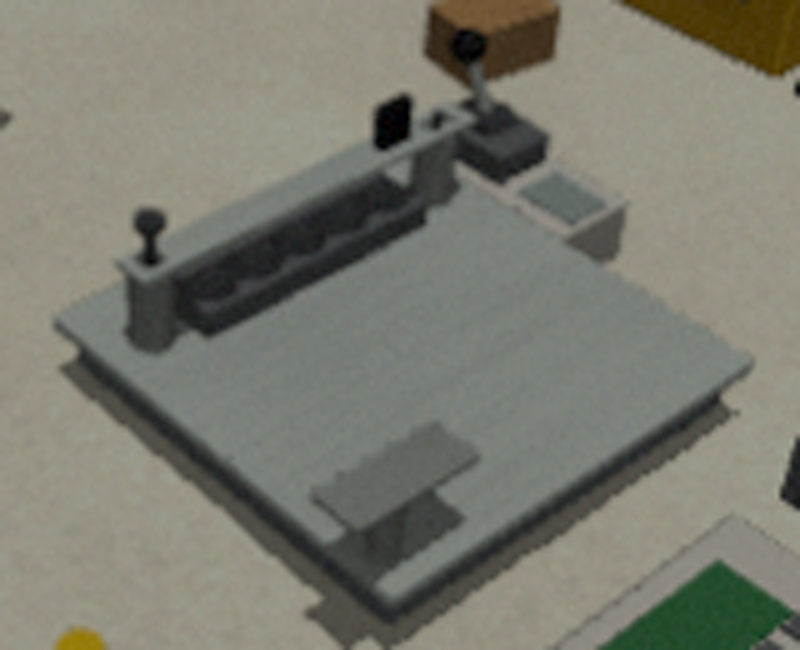

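View pics/scB.png

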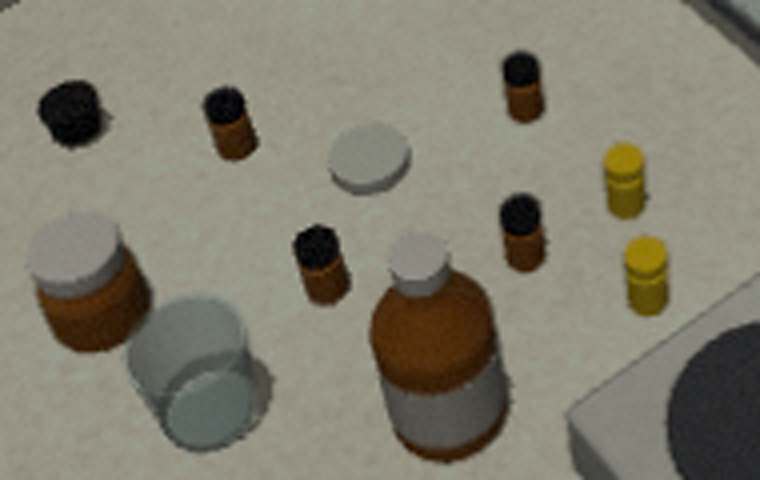

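```bash
cat > fit.py <<'E'
from h import *
from scipy.optimize import least_squares
T=snapshot("top");S=snapshot("scene")
t=[((250,155,50),(190,63)),((-60,-155,50),(645,545)),((-60,155,50),(158,527)),((0,-121,143),(592,428)),((0,121,120),(198,424)),((0,79,143),(260,419)),((240,-85,106),(552,62)),((240,-175,106),(692,66))]
c=[((0,-121,143),(150,217)),((250,-155,50),(392,597)),((250,155,50),(752,360)),((-60,-155,50),(58,322)),((0,79,143),(395,101)),((0,121,120),(438,116)),((240,-175,106),(360,528)),((240,-85,106),(480,457)),((204,-85,106),(440,423)),((204,-175,106),(312,492))]
P1=np.array([a for a,b in t],float);U1=np.array([[195+b[0]/5,130+b[1]/5] for a,b in t])-.4
P2=np.array([a for a,b in c],float);U2=np.array([[280+b[0]/5,140+b[1]/5] for a,b in c])-.4
def tr(p,P): return R.from_euler('z',p[2]).apply(P)+[p[0],p[1],0]
f=lambda p:np.r_[(proj(T,tr(p,P1))-U1).ravel(),(proj(S,tr(p,P2))-U2).ravel()]
r=least_squares(f,[550,70,0],x_scale=[10,10,.1],loss='soft_l1')
print(r.x[:2],np.degrees(r.x[2]));print(f(r.x).reshape(-1,2).round(1))
J=np.array([(394,174)])
# jars: cap centres z=48 in both
tb=np.array([(180,173),(314,248),(92,298),(309,427)])/4+[350,130]-.4
sb=np.array([(521,210),(316,242),(521,66),(224,102)])/4+[140,230]-.4
for a,b in zip(tb,sb): print(onz(T,[a],48)[0,:2].round(1),onz(S,[b],48)[0,:2].round(1),tri([(T,a),(S,b)]).round(1))
E
python3 fit.py
```

```text
[480.96160302 138.27928886] -0.41581005615986183
[[-0.2 -0.7]
 [ 0.3  0.2]
 [-0.4  0.7]
 [-0.   0. ]
 [-0.8 -0.5]
 [-0.7 -0.2]
 [-0.5 -0.9]
 [ 0.  -0.9]
 [-0.3  0.4]
 [ 0.2  0.5]
 [ 0.7 -0.2]
 [-1.7 -1.3]
 [-0.4  0.4]
 [-0.3 -1. ]
 [-0.4  0.8]
 [ 0.2 -0.4]
 [-1.3 -0.6]
 [-0.3  0.4]]
[ 638.3 -240.5] [ 641.1 -239.5] [ 639.3 -239.7   46.3]
[ 578.8 -348.8] [ 581.4 -350. ] [ 579.3 -349.4   45.4]
[ 534.  -169.2] [ 536.8 -169.4] [ 534.7 -168.9   45.9]
[ 434.  -342.2] [ 436.9 -342.4] [ 434.4 -342.3   45.7]
```

```bash
python3 - <<'E'
from h import *
goto([440,217,230],19,180,0); goto([440,217,230],90)
E
```

```text
t 0.35 shift [ 486.7 -661.7    1.3] rot [-0. -0.  0.] gap 85.2 F [-0.1 -0.6 -0.3] tcp [ 195.4 -567.2  231.1] [-180.   -0.   19.]
t 0.35 shift [ 486.7 -661.7    1.3] rot [-0.    -0.    -1.239] gap 85.2 F [-0.1 -0.6 -0.3] tcp [ 195.4 -567.2  231.1] [-180.   -0.   19.]
```

```bash
python3 -m creep '{"translation":[[24,-33,0],[24,-33,0],[24,-33,0],[24,-33,0],[24,-33,0],[24,-33,0],[24,-33,0],[24,-33,0],[24,-33,0],[24,-33,0]],"rotation":[[0,0,0],[0,0,0],[0,0,0],[0,0,0],[0,0,0],[0,0,0],[0,0,0],[0,0,0],[0,0,0],[0,0,0]],"claw":[60,60,60,60,60,60,60,60,60,60]}' 40
python3 -m creep '{"translation":[[24,-33,0],[24,-33,0],[24,-33,0],[24,-33,0],[24,-33,0],[24,-33,0],[24,-33,0],[24,-33,0],[24,-33,0],[24,-33,0]],"rotation":[[0,0,0],[0,0,0],[0,0,0],[0,0,0],[0,0,0],[0,0,0],[0,0,0],[0,0,0],[0,0,0],[0,0,0]],"claw":[60,60,60,60,60,60,60,60,60,60]}'
python3 -m creep '{"translation":[[0,0,0],[0,0,0],[0,0,0],[0,0,0],[0,0,0],[0,0,0],[0,0,0],[0,0,0],[0,0,0],[0,0,0]],"rotation":[[0,0,-0.124],[0,0,-0.124],[0,0,-0.124],[0,0,-0.124],[0,0,-0.124],[0,0,-0.124],[0,0,-0.124],[0,0,-0.124],[0,0,-0.124],[0,0,-0.124]],"claw":[60,60,60,60,60,60,60,60,60,60]}'
python3 - <<'E'
from h import *
goto([481.5,217,117],89.6)
s=snapshot("wrist");save(s,"w1");print(proj(s,[[481.5,217.3,143],[481.8,259,120],[480.1,17.3,143],[481,138,106]]).round())
E
```

```text
time: 1.35
tool_pos: [315.0, -175.7, 231.5]
tcp_rot: [180.0, -0.0, 19.0]
ft_force: [0.8, -0.0, -0.3]
finger_gap: 60.3
time: 2.35
tool_pos: [434.5, 215.0, 231.5]
tcp_rot: [180.0, -0.0, 19.0]
ft_force: [0.2, 0.4, 0.4]
finger_gap: 59.8
time: 3.35
tool_pos: [434.3, 213.1, 231.4]
tcp_rot: [180.0, -0.0, 90.3]
ft_force: [0.2, 0.3, 0.5]
finger_gap: 60.1
t 3.35 shift [  3.6  47.2 114.4] rot [ 0.    -0.     0.013] gap 60.1 F [0.2 0.3 0.5] tcp [434.3 213.1 231.4] [180.   -0.   90.3]
[[379. 199.]
 [377. 143.]
 [365. 393.]
 [367. 266.]]
```

View pics/w1.png

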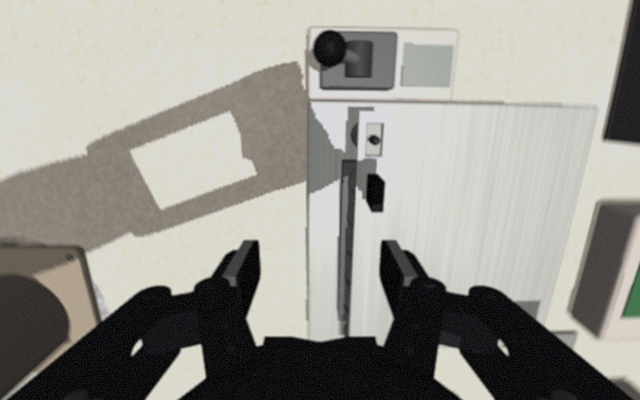

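```bash
python3 - <<'E'
from h import *
s=snapshot("wrist");save(s,"w1b",(290,110,430,230),5)
for z,x in ((143,0),): print(proj(s,[[481.5+a,217.3+b,143] for a in(-5,5) for b in (-13,13)]).round(1))
E
```

```text
[[372.  214.6]
 [374.1 183.1]
 [384.4 214.8]
 [386.8 183.3]]
```

View pics/w1b.png

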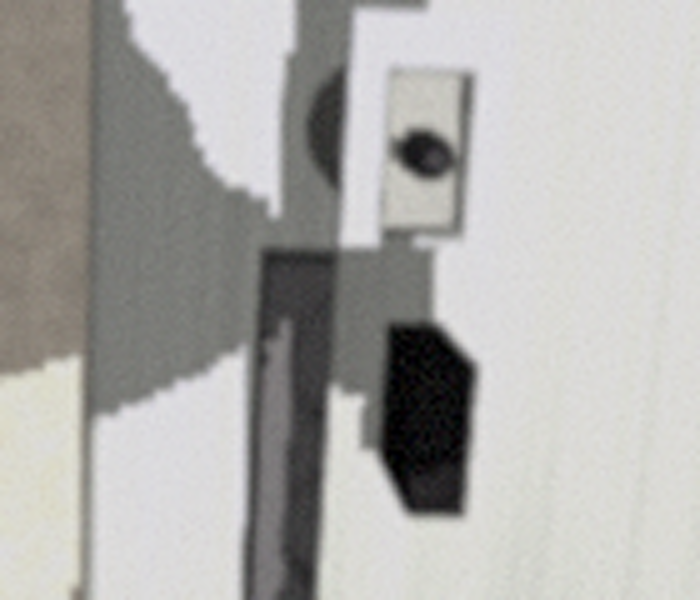

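```bash
python3 -m creep '{"translation":[[3.6,47,0],[0,0,20],[0,0,30],[0,0,30],[0,0,20],[0,0,13],[0,0,0],[0,0,0]],"rotation":[[0,0,0.013],[0,0,0],[0,0,0],[0,0,0],[0,0,0],[0,0,0],[0,0,0],[0,0,0]],"claw":[60,50,40,40,40,40,40,40]}' 40
python3 - <<'E'
from h import *
goto([481.5,217.3,118],89.6)
s=snapshot("wrist");save(s,"w2")
E
```

```text
time: 4.25
tool_pos: [481.7, 216.9, 119.2]
tcp_rot: [180.0, -0.0, 89.2]
ft_force: [-0.1, -0.5, 0.8]
finger_gap: 39.8
t 4.25 shift [ 0.4 -0.2  1.2] rot [ 0.001 -0.    -0.006] gap 39.8 F [-0.1 -0.5  0.8] tcp [481.7 216.9 119.2] [180.   -0.   89.2]
```

View pics/w2.png

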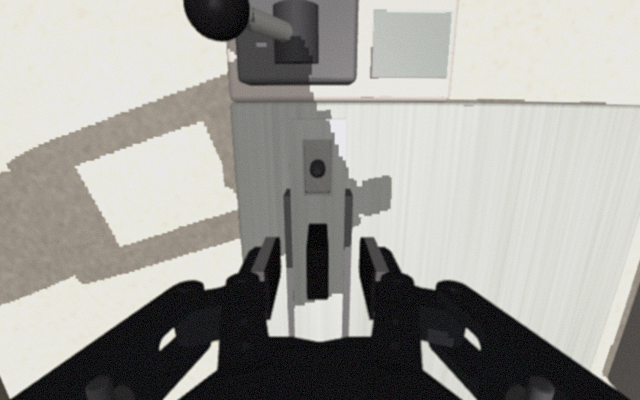

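The lug at (318,260) is centred between the pads at (268,255) and (372,255), so I'll close.

```bash
python3 -m creep '{"translation":[[0,0,0],[0,0,0],[0,0,0],[0,0,0],[0,0,0],[0,0,0]],"rotation":[[0,0,0],[0,0,0],[0,0,0],[0,0,0],[0,0,0],[0,0,0]],"claw":[20,5,5,5,5,5]}' 60
python3 -m creep '{"translation":[[0,0,-4],[0,0,-4],[0,0,-4],[0,0,-4],[0,0,-4],[0,0,0],[0,0,0]],"rotation":[[0,0,0],[0,0,0],[0,0,0],[0,0,0],[0,0,0],[0,0,0],[0,0,0]],"claw":[5,5,5,5,5,5,5]}'
python3 - <<'E'
from h import *
goto([481.5,217.3,118],89.6)
s=snapshot("wrist");save(s,"w3")
s=snapshot("scene");save(s,"s3",(280,120,440,270),5)
E
```

```text
time: 4.9
tool_pos: [482.2, 217.1, 119.7]
tcp_rot: [179.9, -0.1, 89.3]
ft_force: [-1.0, 0.7, 6.3]
finger_gap: 9.0
time: 5.6
tool_pos: [481.4, 216.8, 138.4]
tcp_rot: [180.0, -0.0, 89.3]
ft_force: [-0.2, -0.0, -1.9]
finger_gap: 8.3
t 5.6 shift [ 0.5  0.1 20.4] rot [ 0.    -0.    -0.005] gap 8.3 F [-0.2 -0.  -1.9] tcp [481.4 216.8 138.4] [180.   -0.   89.3]
```

View pics/s3.png

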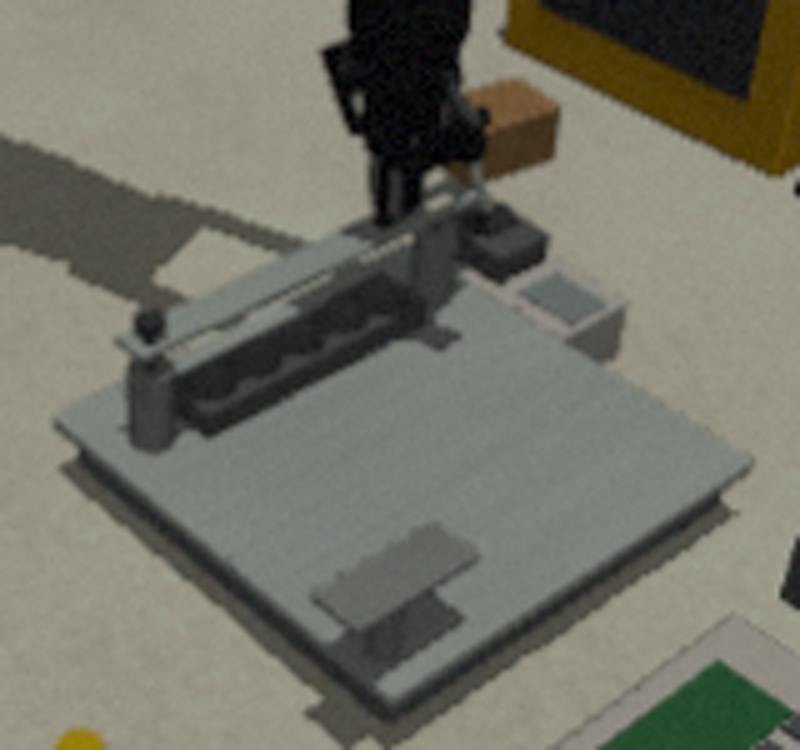

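View pics/w3.png

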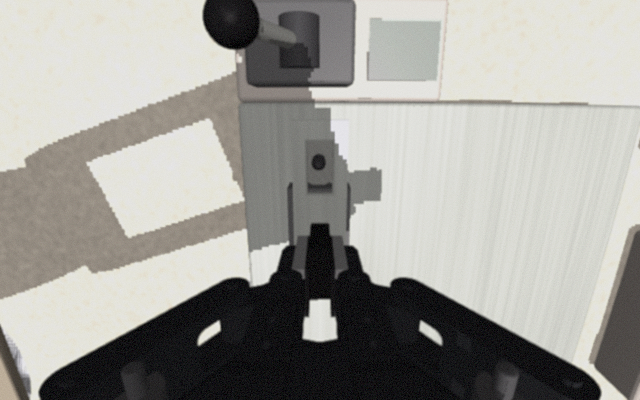

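```bash
python3 -m creep '{"translation":[[-0.2,10,0],[-0.2,10,0],[-0.6,16,0],[-0.6,16,0],[-0.6,16,0],[-0.6,16,0],[-0.6,16,0],[-0.6,16,0],[-0.6,16,0],[0,0,0]],"rotation":[[0,0,0.05],[0,0,0.05],[0,0,0.08],[0,0,0.08],[0,0,0.08],[0,0,0.08],[0,0,0.08],[0,0,0.08],[0,0,0.08],[0,0,0]],"claw":[5,5,5,5,5,5,5,5,5,5]}'
python3 - <<'E'
from h import *
s=sense();p=np.array([480.1,17.3]);d=s["tool_pos"][:2]-p;print(np.hypot(*d),np.degrees(np.arctan2(d[1],d[0])))
goto([481.5,217.3,118],89.6)
E
```

```text
time: 6.7
tool_pos: [604.7, 172.3, 137.9]
tcp_rot: [180.0, 0.0, 51.3]
ft_force: [1.0, 0.3, -1.6]
finger_gap: 8.9
198.85135132816512 51.204166113458086
t 6.7 shift [ -41.9 -124.3   19.8] rot [ 0.     0.001 -0.668] gap 8.9 F [ 1.   0.3 -1.6] tcp [604.7 172.3 137.9] [180.    0.   51.3]
```

```bash
python3 -m creep '{"translation":[[-0.6,16,0],[-0.6,16,0],[-0.6,16,0],[-0.6,16,0],[-0.6,16,0],[-0.6,16,0],[-0.6,16,0],[-0.6,16,0],[-0.6,16,0],[-0.6,16,0]],"rotation":[[0,0,0.08],[0,0,0.08],[0,0,0.08],[0,0,0.08],[0,0,0.08],[0,0,0.08],[0,0,0.08],[0,0,0.08],[0,0,0.08],[0,0,0.08]],"claw":[5,5,5,5,5,5,5,5,5,5]}'
python3 -m creep '{"translation":[[-0.4,13,0],[-0.4,13,0],[0,0,0],[0,0,4],[0,0,4],[0,0,4],[0,0,3],[0,0,2],[0,0,0]],"rotation":[[0,0,0.065],[0,0,0.065],[0,0,0],[0,0,0],[0,0,0],[0,0,0],[0,0,0],[0,0,0],[0,0,0]],"claw":[5,5,5,5,5,5,5,5,5]}'
python3 - <<'E'
from h import *
s=sense();p=np.array([480.1,17.3]);d=s["tool_pos"][:2]-p;print(np.hypot(*d),np.degrees(np.arctan2(d[1],d[0])))
goto([679,10,119],-2.4)
s=snapshot("scene");save(s,"s4",(280,120,440,270),5)
E
```

```text
time: 7.7
tool_pos: [678.2, 36.9, 137.8]
tcp_rot: [-180.0, 0.0, 5.6]
ft_force: [-0.1, -0.1, -1.9]
finger_gap: 9.0
time: 8.6
tool_pos: [679.1, 11.1, 120.7]
tcp_rot: [-180.0, 0.1, -1.8]
ft_force: [0.3, 0.2, -2.0]
finger_gap: 9.0
199.14317752791524 -1.782080757156696
t 8.6 shift [-0.1  1.1  1.7] rot [-0.     0.001  0.011] gap 9.0 F [ 0.3  0.2 -2. ] tcp [679.1  11.1 120.7] [-1.8e+02  1.0e-01 -1.8e+00]
```

View pics/s4.png

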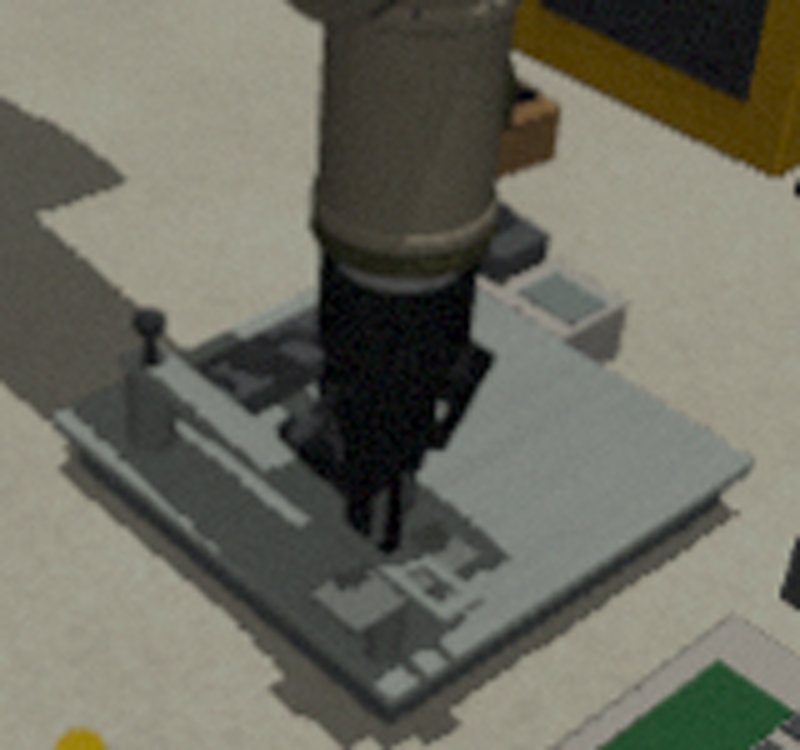

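```bash
python3 -m creep '{"translation":[[0,0,1],[0,0,1],[0,0,0]],"rotation":[[0,0,0],[0,0,0],[0,0,0]],"claw":[5,5,5]}'

```

```text
time: 8.95
tool_pos: [679.8, 10.8, 119.8]
tcp_rot: [-180.0, -0.0, -1.8]
ft_force: [0.5, 0.4, 0.3]
finger_gap: 8.7
```

```bash
python3 -m creep '{"translation":[[0,0,0],[0,0,0],[0,0,0],[0,0,-20],[0,0,-40],[0,0,-40],[0,0,-20],[0,0,0]],"rotation":[[0,0,0],[0,0,0],[0,0,0],[0,0,0],[0,0,0],[0,0,0],[0,0,0],[0,0,0]],"claw":[30,40,40,40,40,50,50,50]}'
python3 - <<'E'
from h import *
s=snapshot("scene");save(s,"s5");s=snapshot("top");save(s,"t5");s=snapshot("wrist");save(s,"w5")
goto([534.7,-169,150],0);goto([480,-169,150],0)
E
```

```text
time: 9.75
tool_pos: [681.8, 10.7, 244.9]
tcp_rot: [180.0, -0.5, -1.8]
ft_force: [0.1, 0.0, 0.3]
finger_gap: 49.7
t 9.9 shift [-138.4  184.3   88. ] rot [-0.     0.002 -0.031] gap 49.9 F [ 0.4  0.1 -0.1] tcp [678.9  10.9 237.8] [-1.8e+02  1.0e-01 -1.8e+00]
t 9.9 shift [-193.   186.    88.1] rot [-0.     0.002 -0.031] gap 49.9 F [ 0.4  0.1 -0.1] tcp [678.9  10.9 237.8] [-1.8e+02  1.0e-01 -1.8e+00]
```

View pics/s5.png

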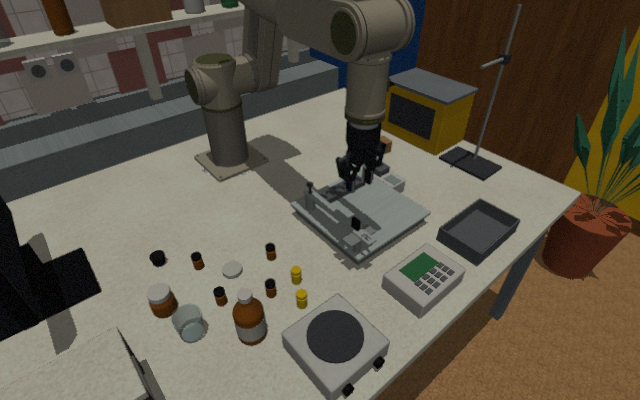

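View pics/w5.png

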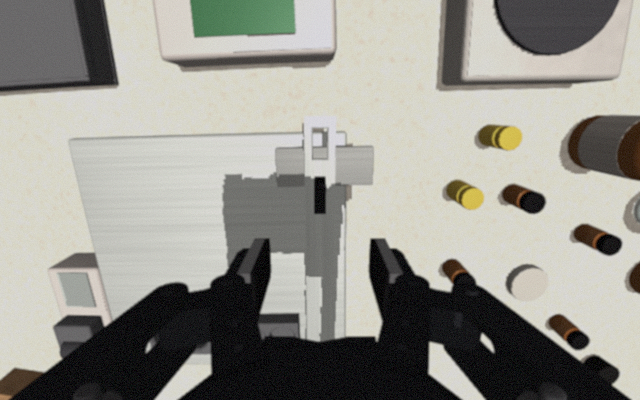

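```bash
python3 - <<'E'
from h import *
T=snapshot("top");S=snapshot("scene")
print("bottle",tri([(T,(431,145.7)),(S,(244.5,293))]))
print("bottlecap z150",onz(T,[(431,145.7)],150),"beaker z0",onz(T,[(454,185)],5),"beaker top",onz(T,[(459,180.5)],70),"bigjar",onz(T,[(467,214)],70), "yellow",onz(T,[(371.5,170),(382.5,150)],48), "dish",onz(T,[(405,215)],14))
for n,a in(("B",(394.5,173)),): print(onz(T,[a],48))
goto([534.7,-169,100],90)
E
```

```text
bottle [ 702.98876007 -337.07466445  148.27872278]
bottlecap z150 [[ 701.59919064 -338.50352184  150.        ]] beaker z0 [[ 612.07604823 -446.44861264    5.        ]] beaker top [[ 612.81750518 -445.11975918   70.        ]] bigjar [[ 504.67680039 -467.48288571   70.        ]] yellow [[ 646.03709504 -165.38579963   48.        ]
 [ 714.28343767 -201.34885381   48.        ]] dish [[ 506.19003303 -278.6989027    14.        ]]
[[ 637.8061763  -240.13204053   48.        ]]
t 10.0 shift [-137.5  184.3  137.2] rot [-0.003  0.003 -1.602] gap 50.2 F [-0.3 -0.9 -1.1] tcp [678.4  10.9 236.7] [-180.     0.2   -1.8]
```

```bash
python3 -m creep '{"translation":[[-27.5,37,10],[-27.5,37,10],[-27.5,37,10],[-27.5,37,10],[-27.5,37,10],[0,0,0],[0,0,0],[0,0,0],[0,0,0],[0,0,0]],"rotation":[[0,0,0],[0,0,0],[0,0,0],[0,0,0],[0,0,0],[0,0,-0.145],[0,0,-0.145],[0,0,-0.145],[0,0,-0.145],[0,0,-0.145]],"claw":[50,50,50,50,50,50,50,50,50,50]}'
python3 -m creep '{"translation":[[0,0,0],[0,0,0],[0,0,0],[0,0,0],[0,0,0],[0,0,0],[0,0,0]],"rotation":[[0,0,-0.145],[0,0,-0.145],[0,0,-0.145],[0,0,-0.145],[0,0,-0.145],[0,0,-0.145],[0,0,0]],"claw":[50,50,50,50,50,50,50]}'
python3 - <<'E'
from h import *
s=snapshot("wrist");save(s,"w6")
goto([534.7,-169,21],90);print(proj(s,[[534.7,-169,48],[534.7,-169,0]]))
E
```

```text
time: 11.0
tool_pos: [535.3, -169.5, 187.5]
tcp_rot: [-179.9, 0.1, 40.1]
ft_force: [-1.1, 0.1, 0.4]
finger_gap: 50.0
time: 11.7
tool_pos: [535.4, -169.4, 187.6]
tcp_rot: [-179.9, -0.1, 89.7]
ft_force: [0.4, -0.6, -0.6]
finger_gap: 50.1
t 11.75 shift [  0.3  -0.5 166.9] rot [-0.002 -0.001 -0.01 ] gap 50.0 F [ 0.9 -0.3  0.8] tcp [ 535.6 -169.4  187.9] [-179.9   -0.    89.4]
[[319.29628239 187.39805644]
 [319.4192837  176.86810459]]
```

View pics/w6.png

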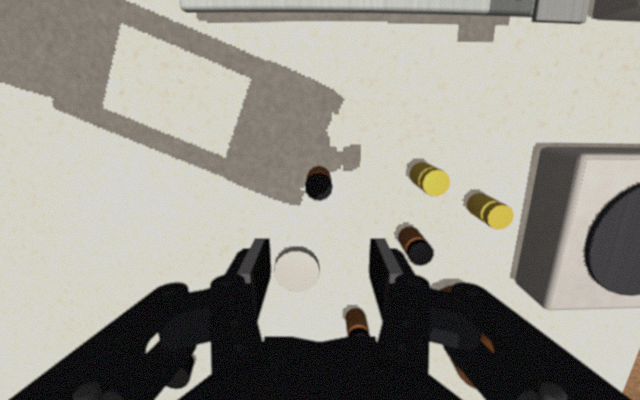

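```bash
python3 -m creep '{"translation":[[0.3,-0.5,40],[0,0,45],[0,0,45],[0,0,25],[0,0,11],[0,0,0],[0,0,0],[0,0,0],[0,0,0],[0,0,0]],"rotation":[[0,0,0],[0,0,0],[0,0,0],[0,0,0],[0,0,0],[0,0,0],[0,0,0],[0,0,0],[0,0,0],[0,0,0]],"claw":[50,50,50,50,50,50,20,20,20,20]}' 30
python3 - <<'E'
from h import *
sh=np.array([481.,138.3]);r=R.from_euler('z',-.42,degrees=True)
for y in(-74,-37,0,37,74): print(y,r.apply([0,y,0])[:2]+sh)
goto([480.4,64.3,180],89.6);goto([481.2,175.3,180],89.6)
E
```

```text
time: 12.75
tool_pos: [537.4, -170.2, 25.5]
tcp_rot: [179.8, 0.1, 89.6]
ft_force: [0.1, 0.2, 6.9]
finger_gap: 25.9
-74 [480.45755653  64.30198817]
-37 [480.72877826 101.30099408]
0 [481.  138.3]
37 [481.27122174 175.29900592]
74 [481.54244347 212.29801183]
t 12.75 shift [ 233.8  -58.2 -155.1] rot [ 0.004  0.001 -0.   ] gap 25.9 F [0.1 0.2 6.9] tcp [ 537.4 -170.2   25.5] [1.798e+02 1.000e-01 8.960e+01]
t 12.75 shift [ 344.8  -58.2 -155.3] rot [ 0.004  0.001 -0.   ] gap 25.9 F [0.1 0.2 6.9] tcp [ 537.4 -170.2   25.5] [1.798e+02 1.000e-01 8.960e+01]
```

```bash
python3 -m creep '{"translation":[[0,0,0],[0,0,0],[0,0,0]],"rotation":[[0,0,0],[0,0,0],[0,0,0]],"claw":[20,20,20]}' 30
python3 - <<'E'
from h import *
s=snapshot("wrist");save(s,"w7")
E
```

```text
time: 13.05
tool_pos: [537.5, -170.2, 25.5]
tcp_rot: [179.8, 0.1, 89.6]
ft_force: [0.1, 0.1, 7.2]
finger_gap: 26.4
```

View pics/w7.png

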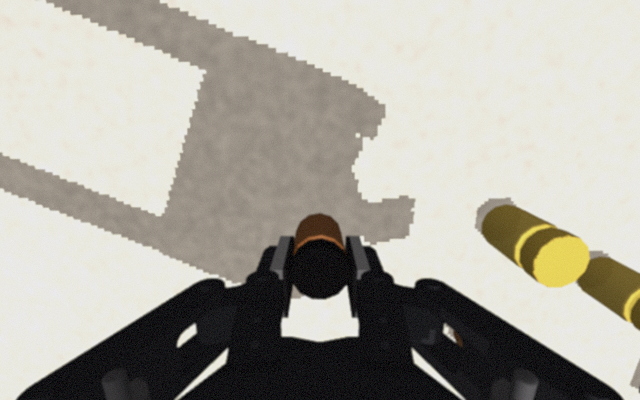

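```bash
python3 -m creep '{"translation":[[0,0,-15],[0,0,-45],[0,0,-45],[0,0,-45],[0,0,-25],[0,0,0]],"rotation":[[0,0,0],[0,0,0],[0,0,0],[0,0,0],[0,0,0],[0,0,0]],"claw":[20,20,20,20,20,20]}'
python3 - <<'E'
from h import *
s=snapshot("wrist");save(s,"w8")
goto([481.5,212.3,200],89.6)
E
```

```text
time: 13.7
tool_pos: [538.5, -170.6, 205.5]
tcp_rot: [179.5, 0.2, 89.6]
ft_force: [0.5, -0.7, -0.6]
finger_gap: 25.8
t 13.75 shift [382.  -58.5   1.1] rot [ 0.006  0.002 -0.   ] gap 26.0 F [-0.1 -0.5 -0.6] tcp [ 537.3 -170.1  202.3] [1.797e+02 1.000e-01 8.960e+01]
```

View pics/w8.png

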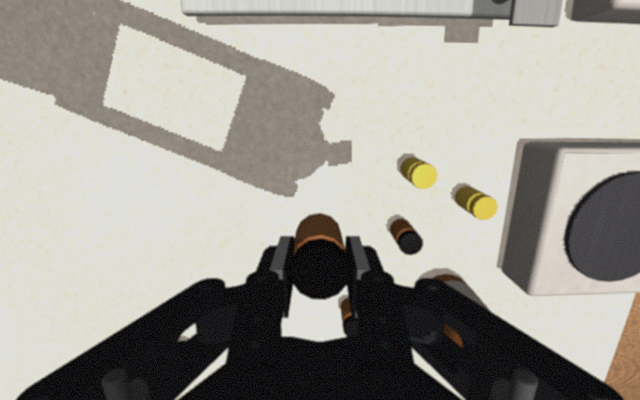

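```bash
python3 -m creep '{"translation":[[25,-4,0],[45,-7,0],[45,-7,0],[45,-7,0],[45,-7,0],[45,-7,0],[45,-7,0],[45,-7,0],[42,-5.5,0],[0,0,0]],"rotation":[[0.006,0.002,0],[0,0,0],[0,0,0],[0,0,0],[0,0,0],[0,0,0],[0,0,0],[0,0,0],[0,0,0],[0,0,0]],"claw":[20,20,20,20,20,20,20,20,20,20]}'
python3 - <<'E'
from h import *
s=snapshot("wrist");save(s,"w9")
goto([481.5,212.3,100],89.6)
E
```

```text
time: 14.75
tool_pos: [477.6, 217.3, 198.0]
tcp_rot: [-179.5, -0.2, 89.9]
ft_force: [-0.4, -0.8, -0.8]
finger_gap: 26.0
t 14.8 shift [-2.8  4.1 97.9] rot [-0.009 -0.001  0.004] gap 25.8 F [-0.6 -0.1 -0.9] tcp [478.2 215.  198. ] [-1.795e+02 -1.000e-01  8.980e+01]
```

View pics/w9.png

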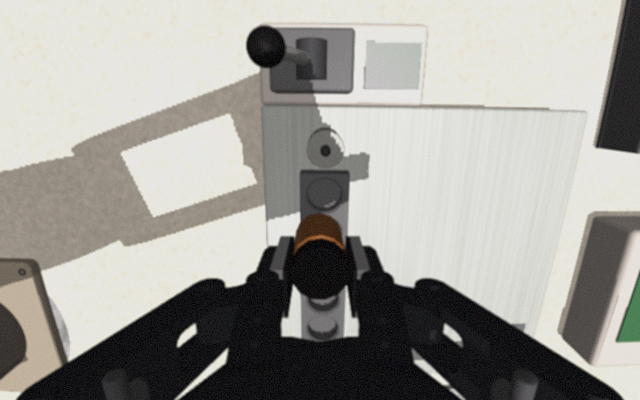

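```bash
python3 -m creep '{"translation":[[-2.8,4.1,0],[0,0,0],[0,0,0]],"rotation":[[-0.009,0,0],[0,0,0],[0,0,0]],"claw":[20,20,20]}'
python3 - <<'E'
from h import *
s=snapshot("wrist");save(s,"w10",(250,90,400,210),5)
goto([481.5,212.3,100],89.6)
sh=np.array([481,138.3,0]);r=R.from_euler('z',-.42,degrees=True)
P=[[0,121,120],[0,74,70],[0,37,70],[0,121,106],[-23,95,70],[23,95,70],[-60,155,50]]
print(((proj(s,r.apply(P)+sh)+.4-[250,90])*5).round())
E
```

```text
time: 15.1
tool_pos: [484.3, 208.7, 199.1]
tcp_rot: [179.9, -0.1, 89.5]
ft_force: [1.3, 0.1, -0.8]
finger_gap: 25.9
t 15.15 shift [ 3.2 -3.1 99.2] rot [ 0.003 -0.002 -0.002] gap 25.8 F [-0.9  0.4 -0.3] tcp [484.3 208.9 199.2] [ 1.798e+02 -1.000e-01  8.950e+01]
[[330. 254.]
 [334. 487.]
 [335. 675.]
 [331. 245.]
 [206. 374.]
 [461. 374.]
 [  5.  32.]]
```

View pics/w10.png

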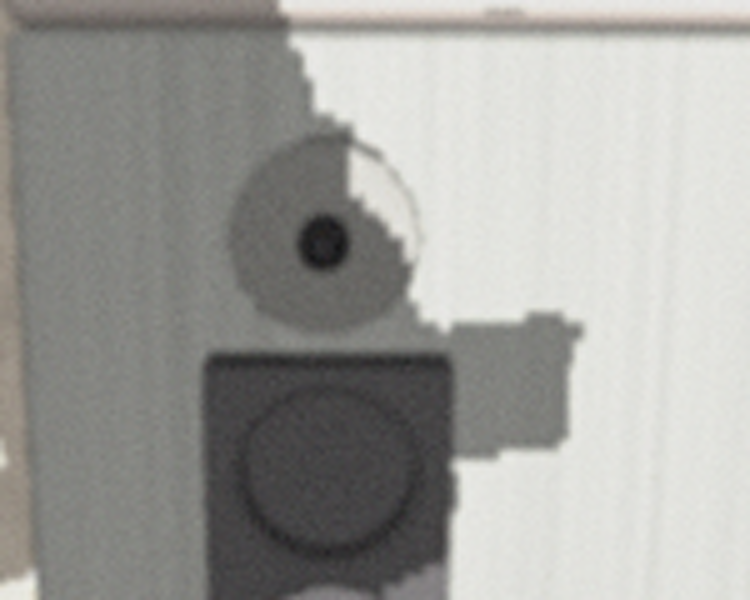

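```bash
python3 -m creep '{"translation":[[0,0,0],[0,0,0],[0,0,0],[0,0,0],[0,0,0]],"rotation":[[0,0,0],[0,0,0],[0,0,0],[0,0,0],[0,0,0]],"claw":[20,20,20,20,20]}'
python3 - <<'E'
from h import *
s=snapshot("wrist");save(s,"w11",(250,90,400,210),5)
goto([481.5,212.3,100],89.6)
sh=np.array([481,138.3,0]);r=R.from_euler('z',-.42,degrees=True)
P=[[0,121,120],[0,74,70],[0,37,70],[0,121,106],[-23,95,70],[23,95,70],[-60,155,50]]
print(((proj(s,r.apply(P)+sh)+.4-[250,90])*5).round())
E
```

```text
time: 15.65
tool_pos: [484.0, 210.2, 199.3]
tcp_rot: [179.8, -0.1, 89.6]
ft_force: [1.0, 0.3, -0.5]
finger_gap: 25.5
t 15.7 shift [ 1.9 -2.8 99.3] rot [ 0.003 -0.002  0.   ] gap 25.7 F [-0.4 -0.6 -0.2] tcp [484.  210.2 199.3] [ 1.798e+02 -1.000e-01  8.960e+01]
[[332. 264.]
 [335. 494.]
 [335. 682.]
 [333. 255.]
 [207. 382.]
 [462. 382.]
 [  8.  40.]]
```

View pics/w11.png

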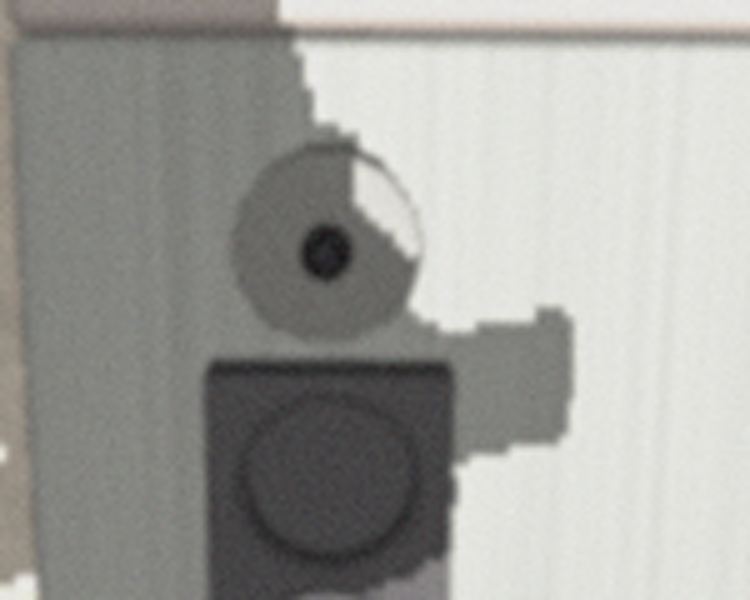

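```bash
python3 -m creep '{"translation":[[4.3,-3.1,20],[0,0,40],[0,0,30],[0,0,4],[0,0,0],[0,0,0],[0,0,0]],"rotation":[[0.003,-0.002,0],[0,0,0],[0,0,0],[0,0,0],[0,0,0],[0,0,0],[0,0,0]],"claw":[20,20,20,20,20,20,20]}'
python3 - <<'E'
from h import *
s=snapshot("wrist");save(s,"w12",(240,130,400,290),5)
goto([481.5,212.3,100],89.6)
E
```

```text
time: 16.4
tool_pos: [482.6, 215.0, 107.7]
tcp_rot: [179.8, -0.1, 89.6]
ft_force: [0.5, -0.2, -0.1]
finger_gap: 26.1
t 16.45 shift [-2.7 -0.9  7.4] rot [ 0.003 -0.001  0.   ] gap 26.1 F [-0.2  0.1  0.8] tcp [482.4 215.  107.4] [ 1.798e+02 -1.000e-01  8.960e+01]
```

View pics/w12.png

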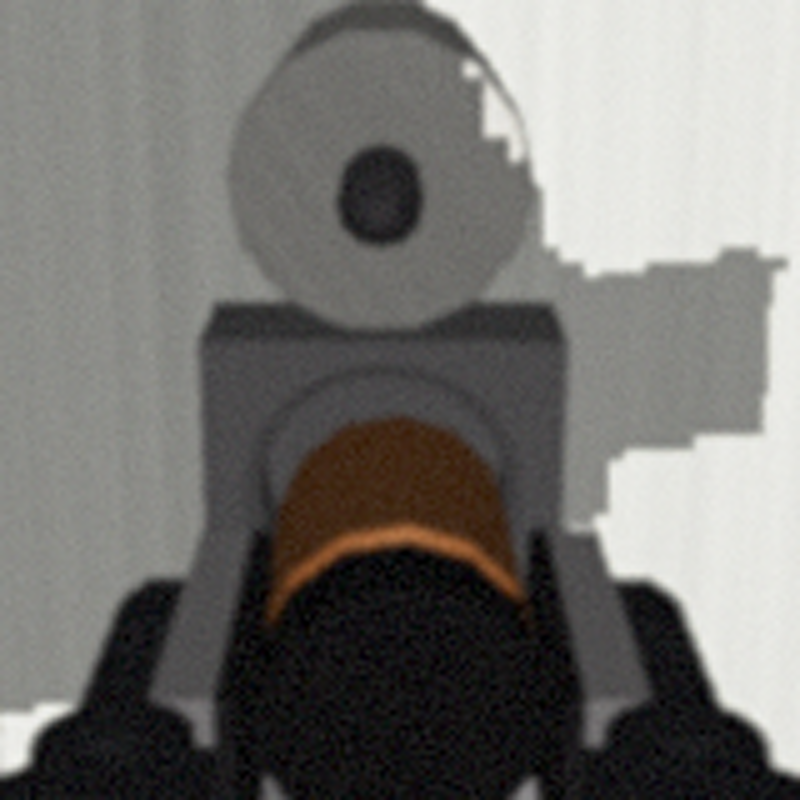

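```bash
python3 - <<'E'
from h import *
s=snapshot("wrist");t=sense()["tool_pos"];print(t)
f=lambda P:((proj(s,P)+.4-[240,130])*5).round()
print("jarfront",f([[t[0],t[1]+13.5+d,t[2]-25.5] for d in(-1,0,1)]))
print("well outer 18 z70, 16 z68",f([[481,212.3+18,70],[481,213.3+18,70],[481,215.3+18,70],[481,212.3+16,68],[481,214.3+16,68]]))
print("block top edge z70, bottom z50",f([[481,233.3,70],[481,233.3,50],[481,259.3,120]]))
E
```

```text
[482.1989648  214.87251585 107.12762443]
jarfront [[398. 426.]
 [398. 418.]
 [398. 410.]]
well outer 18 z70, 16 z68 [[388. 373.]
 [388. 365.]
 [388. 350.]
 [388. 383.]
 [388. 368.]]
block top edge z70, bottom z50 [[388. 350.]
 [388. 308.]
 [382. 225.]]
```

```bash
python3 -m creep '{"translation":[[-1.5,-1.2,0],[0,0,6],[0,0,5],[0,0,4],[0,0,0],[0,0,0]],"rotation":[[0.003,0,0],[0,0,0],[0,0,0],[0,0,0],[0,0,0],[0,0,0]],"claw":[20,20,20,20,20,20]}'
python3 - <<'E'
from h import *
s=snapshot("wrist");save(s,"w13",(240,130,400,290),5)
E
```

```text
time: 17.1
tool_pos: [479.5, 212.9, 90.0]
tcp_rot: [-179.8, 0.0, 89.6]
ft_force: [-0.2, 0.4, 0.8]
finger_gap: 25.8
```

View pics/w13.png

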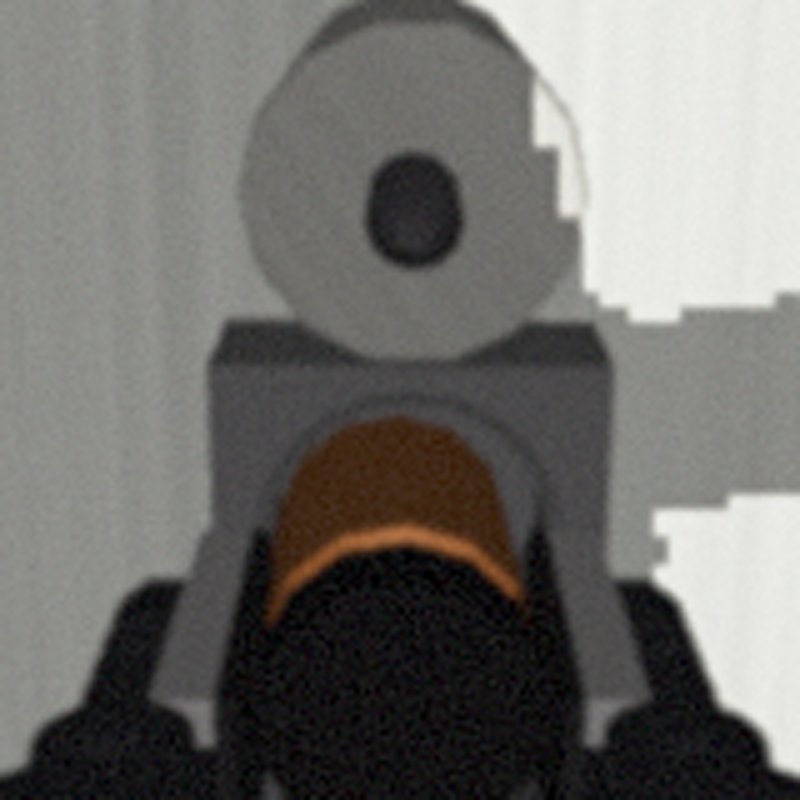

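```bash
python3 -m creep '{"translation":[[0,1.5,0],[0,0,0],[0,0,3],[0,0,3],[0,0,2],[0,0,0],[0,0,0],[0,0,0]],"rotation":[[0,0,0],[0,0,0],[0,0,0],[0,0,0],[0,0,0],[0,0,0],[0,0,0],[0,0,0]],"claw":[20,20,20,20,20,20,20,20]}'
python3 - <<'E'
from h import *
s=snapshot("wrist");save(s,"w14",(240,130,400,290),5)
E
```

```text
time: 17.95
tool_pos: [481.2, 213.0, 82.3]
tcp_rot: [-179.8, 0.0, 89.6]
ft_force: [-0.7, 0.2, -0.7]
finger_gap: 26.1
```

View pics/w14.png

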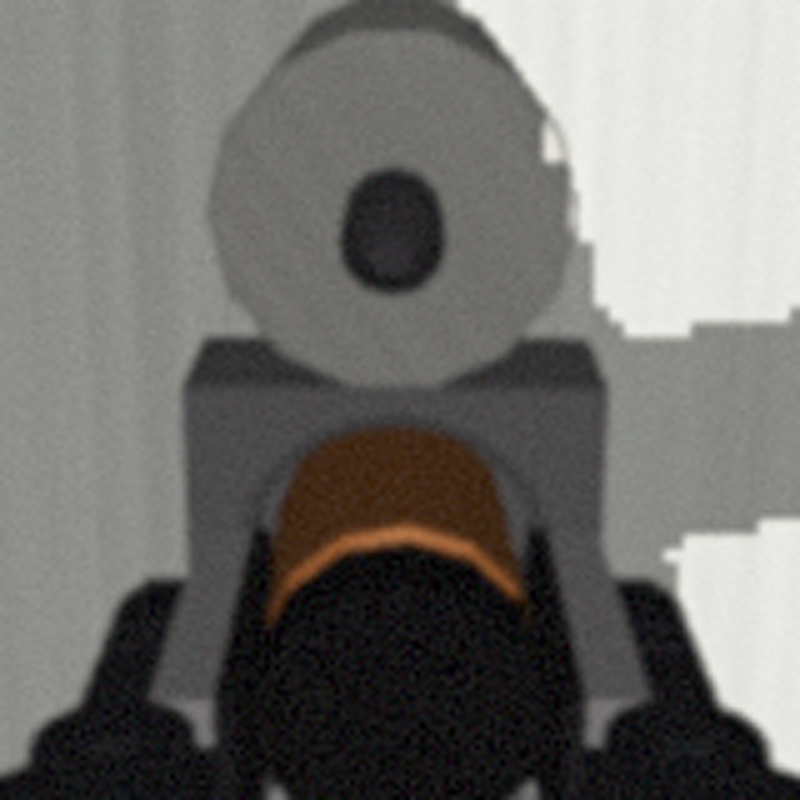

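```bash
python3 -m creep '{"translation":[[0,0,0.8],[0,0,0],[0,0,0],[0,0,0],[0,0,0],[0,0,-20],[0,0,-40],[0,0,-40],[0,0,0],[0,0,0]],"rotation":[[0,0,0],[0,0,0],[0,0,0],[0,0,0],[0,0,0],[0,0,0],[0,0,0],[0,0,0],[0,0,0],[0,0,0]],"claw":[20,30,40,50,50,50,50,50,50,50]}'
python3 - <<'E'
from h import *
s=snapshot("wrist");save(s,"w15")
T=snapshot("top");save(T,"topC",(350,130,490,280),4);S=snapshot("scene");save(S,"scC",(140,230,330,350),4)
goto([639.3,-239.8,190],89.6)
E
```

```text
time: 19.0
tool_pos: [482.6, 213.3, 183.1]
tcp_rot: [180.0, -0.1, 89.6]
ft_force: [-0.9, -0.2, 0.1]
finger_gap: 50.0
t 19.15 shift [-451.4  161.8  -10.6] rot [-0.005  0.001 -0.   ] gap 49.9 F [ 0.1 -0.1 -0.3] tcp [480.6 212.7 179.9] [-179.7    0.    89.6]
```

View pics/w15.png

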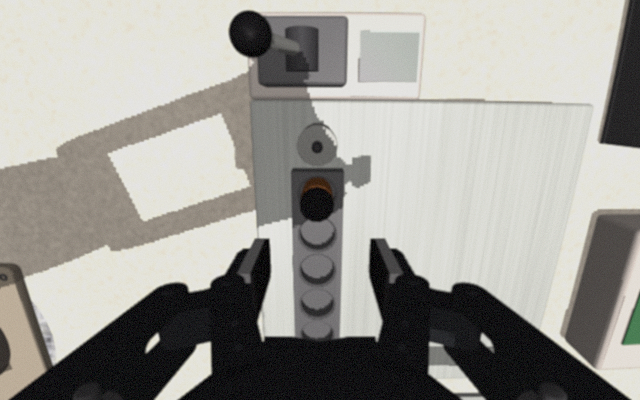

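View pics/topC.png

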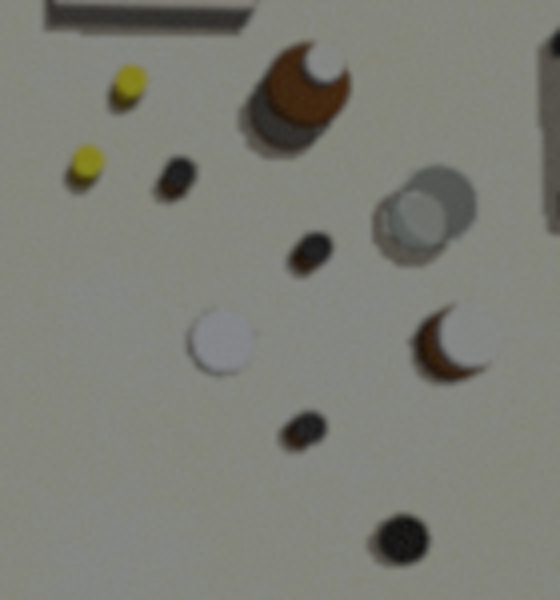

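```bash
python3 -m creep '{"translation":[[-45,16,-2],[-45,16,0],[-45,16,0],[-45,16,0],[-45,16,0],[-45,16,0],[-45,16,0],[-45,16,0],[-45,16,0],[-45,16,0]],"rotation":[[-0.005,0,0],[0,0,0],[0,0,0],[0,0,0],[0,0,0],[0,0,0],[0,0,0],[0,0,0],[0,0,0],[0,0,0]],"claw":[50,50,50,50,50,50,50,50,50,50]}'
python3 -m creep '{"translation":[[-1.5,2,0],[0,0,0],[0,0,40],[0,0,20],[0,0,0],[0,0,0],[0,0,0]],"rotation":[[0,0,0],[0,0,0],[0,0,0],[0,0,0],[0,0,0],[0,0,0],[0,0,0]],"claw":[50,50,50,50,50,50,50]}'
python3 - <<'E'
from h import *
s=snapshot("wrist");save(s,"w16")
goto([639.3,-239.8,23],89.6);print(proj(s,[[639.3,-239.7,48],[639.3,-239.7,0]]))
E
```

```text
time: 20.15
tool_pos: [637.8, -239.7, 181.5]
tcp_rot: [-180.0, -0.1, 89.6]
ft_force: [0.2, 0.5, 0.4]
finger_gap: 49.7
time: 20.85
tool_pos: [641.5, -239.3, 125.9]
tcp_rot: [179.7, 0.1, 89.6]
ft_force: [0.8, -0.2, 0.7]
finger_gap: 49.9
t 20.9 shift [-1.000e-01 -2.900e+00  1.032e+02] rot [0.005 0.001 0.001] gap 50.0 F [-0.   0.3 -0.1] tcp [ 641.7 -239.6  126.2] [1.797e+02 1.000e-01 8.960e+01]
[[316.37817539 207.94194629]
 [316.6453171  191.6343991 ]]
```

View pics/w16.png

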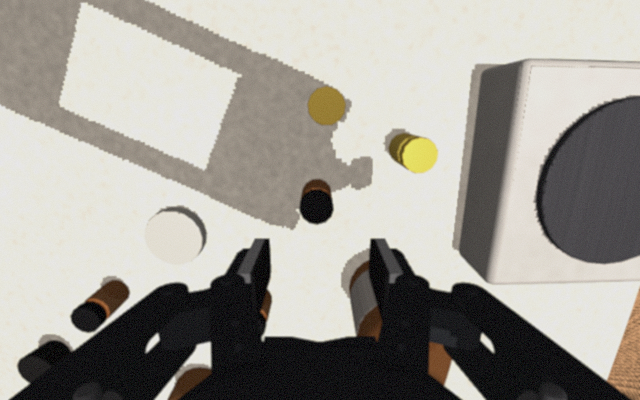

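```bash
python3 -m creep '{"translation":[[0,-1.5,40],[0,0,40],[0,0,18],[0,0,5],[0,0,0],[0,0,0],[0,0,0],[0,0,0],[0,0,0],[0,0,0]],"rotation":[[0.003,0,0],[0,0,0],[0,0,0],[0,0,0],[0,0,0],[0,0,0],[0,0,0],[0,0,0],[0,0,0],[0,0,0]],"claw":[50,50,50,50,50,20,20,20,20,20]}' 30
python3 - <<'E'
from h import *
s=snapshot("wrist");save(s,"w17")
goto([481,139,200],89.6)
E
```

```text
time: 21.9
tool_pos: [640.9, -240.5, 23.7]
tcp_rot: [179.8, 0.1, 89.6]
ft_force: [-0.2, 0.3, 6.4]
finger_gap: 26.0
t 21.95 shift [ 378.  -162.  -177.5] rot [ 0.003  0.002 -0.   ] gap 26.2 F [-1.8 -0.4  7. ] tcp [ 640.9 -240.5   23.7] [1.798e+02 1.000e-01 8.960e+01]
```

View pics/w17.png

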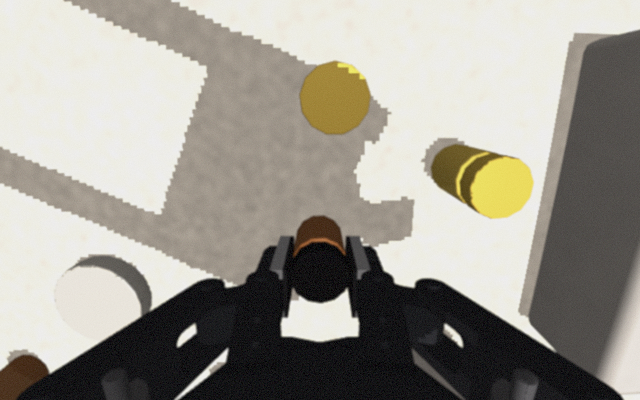

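```bash
python3 -m creep '{"translation":[[0,0,-15],[0,0,-45],[0,0,-45],[0,0,-45],[0,0,-27],[0,0,0]],"rotation":[[0.003,0.002,0],[0,0,0],[0,0,0],[0,0,0],[0,0,0],[0,0,0]],"claw":[20,20,20,20,20,20]}'
python3 -m creep '{"translation":[[30,-12,0],[45,-19,0],[45,-19,0],[45,-19,0],[45,-19,0],[45,-19,0],[45,-19,0],[45,-19,0],[33,-17,0],[0,0,0]],"rotation":[[0,0,0],[0,0,0],[0,0,0],[0,0,0],[0,0,0],[0,0,0],[0,0,0],[0,0,0],[0,0,0],[0,0,0]],"claw":[20,20,20,20,20,20,20,20,20,20]}'
python3 -m creep '{"translation":[[0,0,25],[0,0,40],[0,0,20],[0,0,0],[0,0,0],[0,0,0]],"rotation":[[0,0,0],[0,0,0],[0,0,0],[0,0,0],[0,0,0],[0,0,0]],"claw":[20,20,20,20,20,20]}'
python3 - <<'E'
from h import *
s=snapshot("wrist");save(s,"w18",(240,130,400,290),5)
goto([481,139,92],89.6)
E
```

```text
time: 22.55
tool_pos: [642.7, -241.3, 206.6]
tcp_rot: [179.6, 0.2, 89.6]
ft_force: [0.9, -0.7, -0.0]
finger_gap: 26.2
time: 23.55
tool_pos: [478.0, 142.8, 199.2]
tcp_rot: [-179.7, -0.2, 89.9]
ft_force: [0.9, -0.1, 0.6]
finger_gap: 26.1
time: 24.15
tool_pos: [481.3, 139.2, 116.1]
tcp_rot: [-179.9, -0.1, 89.6]
ft_force: [0.5, 0.7, -0.4]
finger_gap: 26.1
t 24.2 shift [-0.4 -0.4 24.2] rot [-0.001 -0.003 -0.   ] gap 26.5 F [ 0.4 -1.  -0.4] tcp [481.5 139.4 116.2] [-1.80e+02 -1.00e-01  8.96e+01]
```

View pics/w18.png

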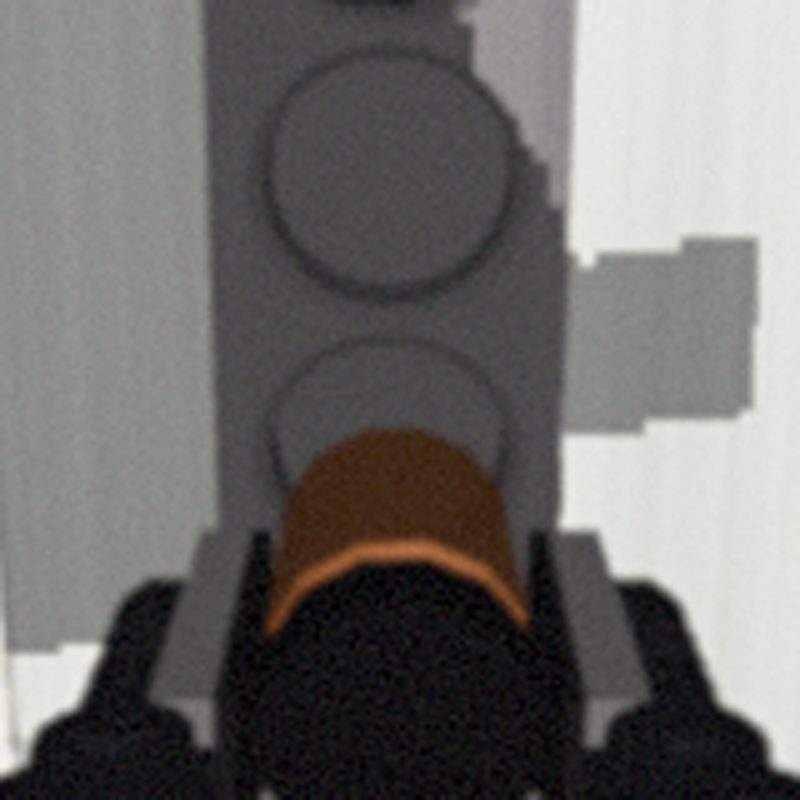

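```bash
python3 -m creep '{"translation":[[-0.3,-0.5,10],[0,0,10],[0,0,4],[0,0,0],[0,0,0],[0,0,0]],"rotation":[[0,-0.003,0],[0,0,0],[0,0,0],[0,0,0],[0,0,0],[0,0,0]],"claw":[20,20,20,20,20,20]}'
python3 - <<'E'
from h import *
s=snapshot("wrist");save(s,"w19",(240,130,400,290),5)
goto([481,139,92],89.6)
E
```

```text
time: 24.8
tool_pos: [479.6, 139.1, 90.4]
tcp_rot: [-179.8, 0.1, 89.6]
ft_force: [-0.1, -0.9, -0.7]
finger_gap: 26.2
t 24.85 shift [-0.1  1.3 -1.5] rot [-0.003  0.001  0.   ] gap 26.0 F [ 0.7  0.7 -0. ] tcp [479.7 139.1  90.5] [-179.8    0.    89.6]
```

View pics/w19.png

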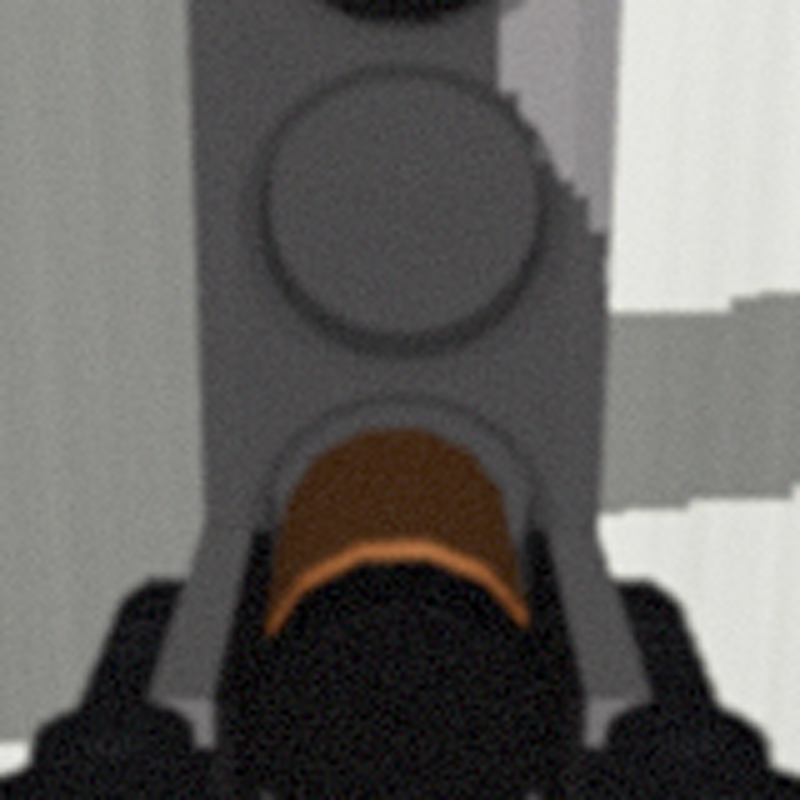

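```bash
python3 -m creep '{"translation":[[0,0.5,3],[0,0,3],[0,0,3],[0,0,2],[0,0,0],[0,0,0],[0,0,0]],"rotation":[[0,0,0],[0,0,0],[0,0,0],[0,0,0],[0,0,0],[0,0,0],[0,0,0]],"claw":[20,20,20,20,20,20,20]}'
python3 - <<'E'
from h import *
s=snapshot("wrist");save(s,"w20",(240,130,400,290),5)
E
```

```text
time: 25.55
tool_pos: [479.8, 139.1, 79.8]
tcp_rot: [-179.8, 0.1, 89.6]
ft_force: [-4.7, -0.6, 7.3]
finger_gap: 26.0
```

View pics/w20.png

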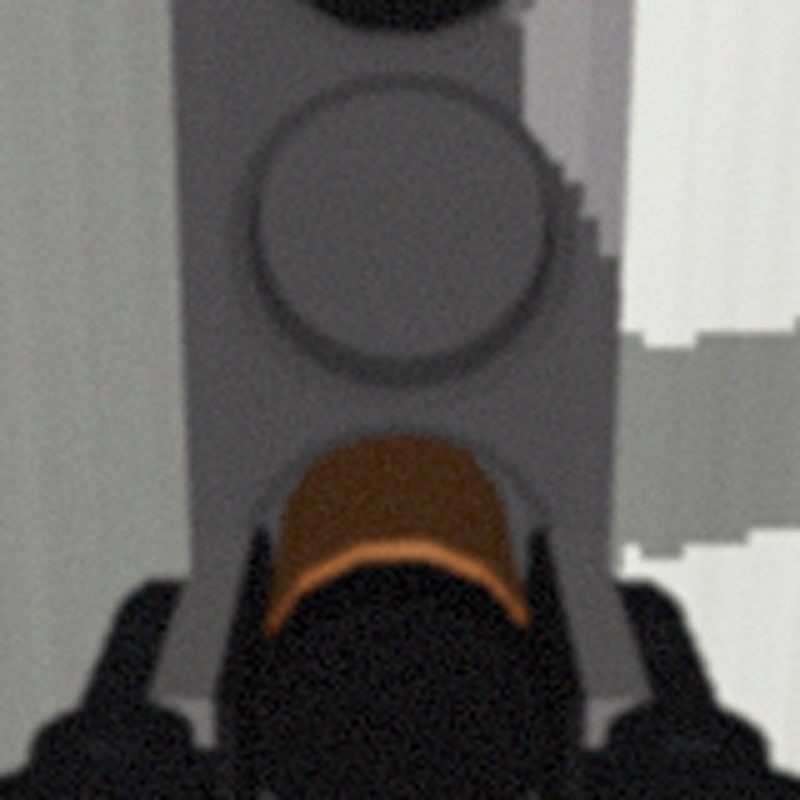

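The jar is seated in the centre well: contact 7 N, cap at about (320,240) of the full image. I'll release it, rise and head for jar C at (579.5,-349).

```bash
python3 -m creep '{"translation":[[0,0,0],[0,0,0],[0,0,0],[0,0,0],[0,0,-20],[0,0,-40],[0,0,-40],[0,0,0],[0,0,0]],"rotation":[[0,0,0],[0,0,0],[0,0,0],[0,0,0],[0,0,0],[0,0,0],[0,0,0],[0,0,0],[0,0,0]],"claw":[30,40,50,50,50,50,50,50,50]}'
python3 - <<'E'
from h import *
s=snapshot("wrist");save(s,"w21")
T=snapshot("top");save(T,"topD",(350,130,490,280),4)
goto([580,-349.3,190],89.6)
E
```

```text
time: 26.5
tool_pos: [481.2, 139.3, 180.5]
tcp_rot: [-179.9, 0.0, 89.6]
ft_force: [-0.4, -0.5, -1.3]
finger_gap: 49.7
t 26.6 shift [-487.6  103.8  -12. ] rot [-0.006  0.001 -0.   ] gap 50.0 F [-0.2  0.1 -0.2] tcp [479.6 139.  178. ] [-1.797e+02  1.000e-01  8.960e+01]
```

View pics/w21.png

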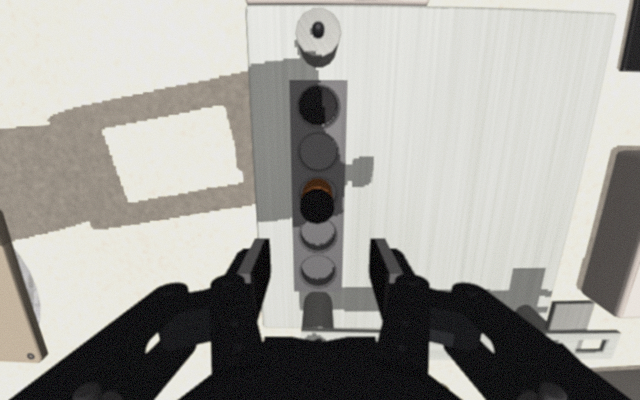

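View pics/topD.png

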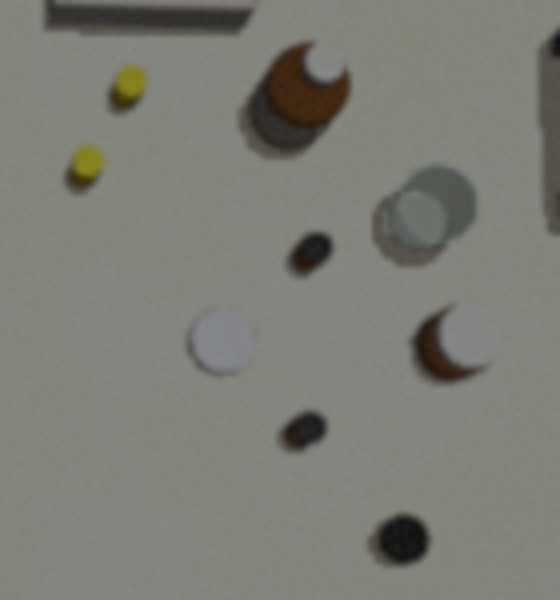

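```bash
python3 -m creep '{"translation":[[-40,9,-5],[-48,10,-5],[-48,10,0],[-48,10,0],[-48,10,0],[-48,10,0],[-48,10,0],[-48,10,0],[-48,10,0],[-48,10,0]],"rotation":[[-0.006,0,0],[0,0,0],[0,0,0],[0,0,0],[0,0,0],[0,0,0],[0,0,0],[0,0,0],[0,0,0],[0,0,0]],"claw":[50,50,50,50,50,50,50,50,50,50]}'
python3 -m creep '{"translation":[[-15,5,0],[0,0,30],[0,0,30],[0,0,10],[0,0,0],[0,0,0],[0,0,0]],"rotation":[[0,0,0],[0,0,0],[0,0,0],[0,0,0],[0,0,0],[0,0,0],[0,0,0]],"claw":[50,50,50,50,50,50,50]}'
python3 - <<'E'
from h import *
s=snapshot("wrist");save(s,"w22")
goto([580,-349.3,23],89.6);print(proj(s,[[580,-349.3,48],[580,-349.3,0]]))
E
```

```text
time: 27.6
tool_pos: [575.1, -335.0, 187.2]
tcp_rot: [-180.0, -0.1, 89.6]
ft_force: [1.8, 1.0, 0.1]
finger_gap: 49.9
time: 28.3
tool_pos: [582.0, -349.1, 121.9]
tcp_rot: [179.7, 0.2, 89.6]
ft_force: [-0.5, -0.7, 0.0]
finger_gap: 50.2
t 28.35 shift [ 0.2 -2.6 99.1] rot [0.005 0.003 0.   ] gap 50.4 F [ 0.4 -0.2  0.5] tcp [ 582.1 -349.2  122.1] [179.7   0.2  89.6]
[[316.60159711 209.13699808]
 [316.83827431 192.30793402]]
```

View pics/w22.png

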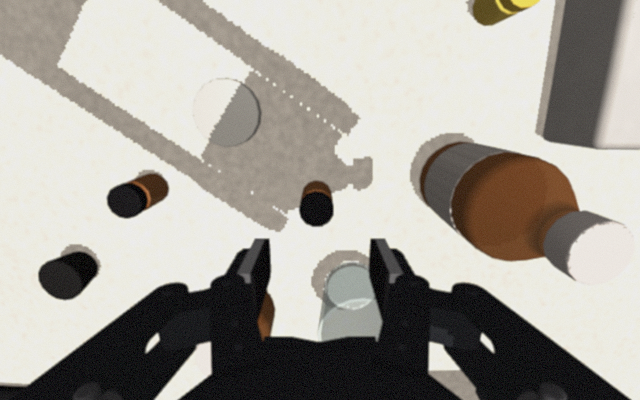

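```bash
python3 -m creep '{"translation":[[0,-1.5,40],[0,0,38],[0,0,16],[0,0,5],[0,0,0],[0,0,0],[0,0,0],[0,0,0],[0,0,0],[0,0,0]],"rotation":[[0.003,0.002,0],[0,0,0],[0,0,0],[0,0,0],[0,0,0],[0,0,0],[0,0,0],[0,0,0],[0,0,0],[0,0,0]],"claw":[50,50,50,50,50,20,20,20,20,20]}' 30
python3 -m creep '{"translation":[[0,0,-15],[0,0,-45],[0,0,-45],[0,0,-45],[0,0,-27],[0,0,0]],"rotation":[[0.003,0.002,0],[0,0,0],[0,0,0],[0,0,0],[0,0,0],[0,0,0]],"claw":[20,20,20,20,20,20]}'
python3 - <<'E'
from h import *
s=snapshot("wrist");save(s,"w23")
goto([480.7,102,200],89.6)
E
```

```text
time: 29.35
tool_pos: [581.1, -349.8, 23.6]
tcp_rot: [179.9, 0.1, 89.6]
ft_force: [-0.5, 0.6, 6.4]
finger_gap: 25.9
time: 29.95
tool_pos: [582.9, -351.0, 206.6]
tcp_rot: [179.7, 0.2, 89.6]
ft_force: [0.1, 0.1, 0.6]
finger_gap: 26.2
t 30.0 shift [ 451.5 -104.3    2.2] rot [0.002 0.001 0.   ] gap 26.0 F [ 0.2  0.1 -0.4] tcp [ 581.8 -350.3  202.9] [1.799e+02 1.000e-01 8.960e+01]
```

View pics/w23.png

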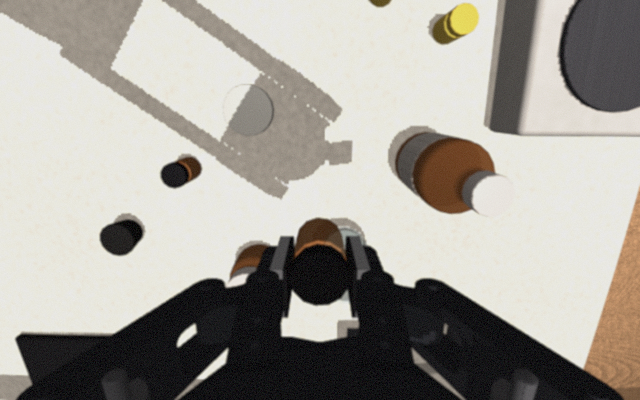

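```bash
python3 -m creep '{"translation":[[35,-8,0],[48,-11,0],[48,-11,0],[48,-11,0],[48,-11,0],[48,-11,0],[48,-11,0],[48,-11,0],[48,-11,0],[33,-8,0]],"rotation":[[0,0,0],[0,0,0],[0,0,0],[0,0,0],[0,0,0],[0,0,0],[0,0,0],[0,0,0],[0,0,0],[0,0,0]],"claw":[20,20,20,20,20,20,20,20,20,20]}'
python3 -m creep '{"translation":[[0,0,0],[0,0,25],[0,0,40],[0,0,20],[0,0,0],[0,0,0],[0,0,0]],"rotation":[[0,0,0],[0,0,0],[0,0,0],[0,0,0],[0,0,0],[0,0,0],[0,0,0]],"claw":[20,20,20,20,20,20,20]}'
python3 - <<'E'
from h import *
s=snapshot("wrist");save(s,"w24",(240,130,400,290),5)
goto([480.7,102,92],89.6)
E
```

```text
time: 31.0
tool_pos: [477.3, 106.2, 198.4]
tcp_rot: [-179.6, -0.2, 89.7]
ft_force: [1.1, 0.1, -0.8]
finger_gap: 25.6
time: 31.7
tool_pos: [480.1, 103.6, 116.1]
tcp_rot: [-179.9, -0.2, 89.6]
ft_force: [-1.0, 0.6, -0.9]
finger_gap: 25.7
t 31.75 shift [-1.8  0.4 24.4] rot [-0.001 -0.003 -0.   ] gap 26.0 F [-0.2  0.  -0.3] tcp [480.3 103.7 116.4] [-179.9   -0.2   89.6]
```

View pics/w24.png

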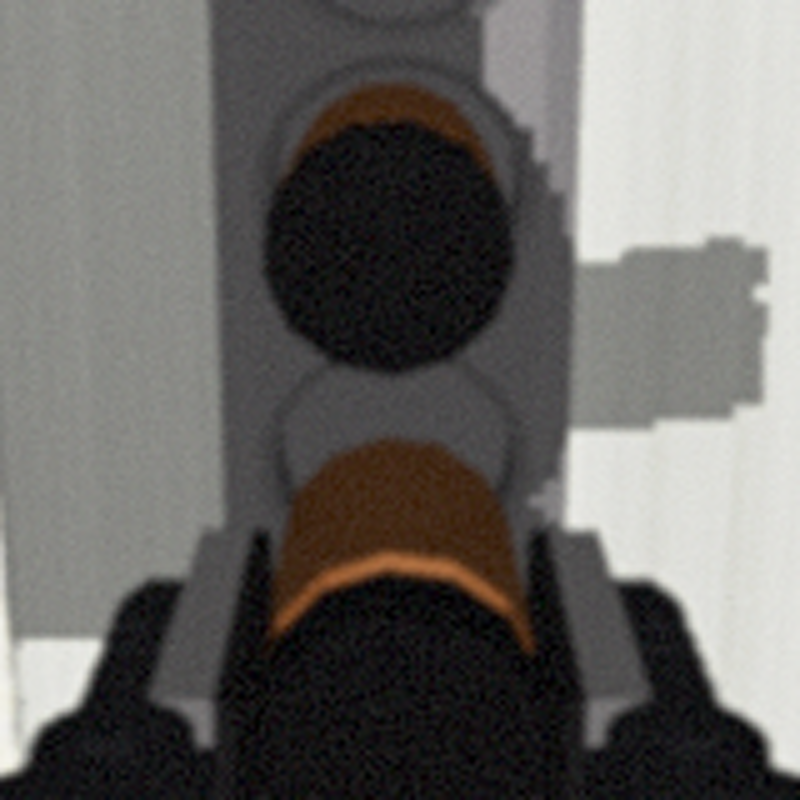

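```bash
python3 -m creep '{"translation":[[-0.3,0.8,10],[0,0,10],[0,0,5],[0,0,0],[0,0,0],[0,0,0]],"rotation":[[0,-0.003,0],[0,0,0],[0,0,0],[0,0,0],[0,0,0],[0,0,0]],"claw":[20,20,20,20,20,20]}'
python3 - <<'E'
from h import *
s=snapshot("wrist");save(s,"w25",(240,130,400,290),5)
E
```

```text
time: 32.35
tool_pos: [479.9, 103.6, 89.8]
tcp_rot: [-179.8, -0.0, 89.6]
ft_force: [-0.2, 0.1, -0.3]
finger_gap: 26.2
```

View pics/w25.png

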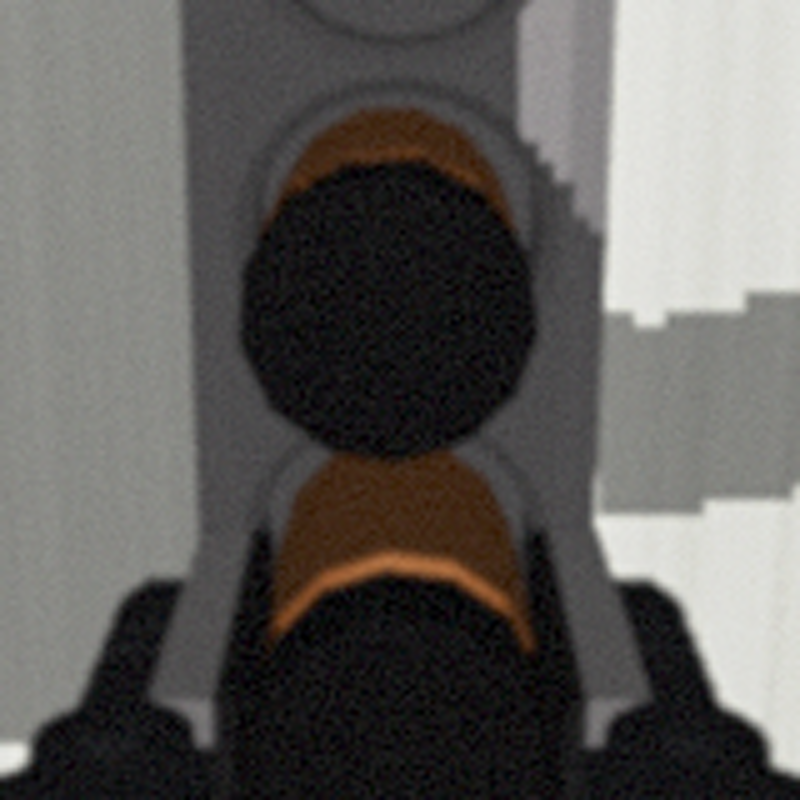

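Centred and entering the well (jar x≈402, rim centre ≈399 in the crop). Continue down.

```bash
python3 -m creep '{"translation":[[0,0,3],[0,0,3],[0,0,3],[0,0,2],[0,0,0],[0,0,0],[0,0,0]],"rotation":[[0,0,0],[0,0,0],[0,0,0],[0,0,0],[0,0,0],[0,0,0],[0,0,0]],"claw":[20,20,20,20,20,20,20]}'
python3 -m creep '{"translation":[[0,0,0],[0,0,0],[0,0,0],[0,0,0],[0,0,-20],[0,0,-40],[0,0,-40],[0,0,0],[0,0,0]],"rotation":[[0,0,0],[0,0,0],[0,0,0],[0,0,0],[0,0,0],[0,0,0],[0,0,0],[0,0,0],[0,0,0]],"claw":[30,40,50,50,50,50,50,50,50]}'
python3 - <<'E'
from h import *
s=snapshot("wrist");save(s,"w26")
T=snapshot("top");save(T,"topE",(350,130,490,280),4)
goto([434.8,-342.3,190],89.6)
E
```

```text
time: 33.1
tool_pos: [479.7, 103.6, 79.6]
tcp_rot: [-179.8, -0.0, 89.6]
ft_force: [-7.3, -0.4, 11.8]
finger_gap: 25.8
time: 34.0
tool_pos: [481.0, 103.7, 179.8]
tcp_rot: [-179.9, -0.0, 89.6]
ft_force: [-0.1, -0.4, -0.2]
finger_gap: 49.9
t 34.1 shift [-446.1  -41.5  -12.3] rot [-0.006  0.    -0.   ] gap 50.4 F [-0.1 -0.4 -0.6] tcp [479.4 103.5 177.4] [-179.7    0.    89.6]
```

View pics/w26.png

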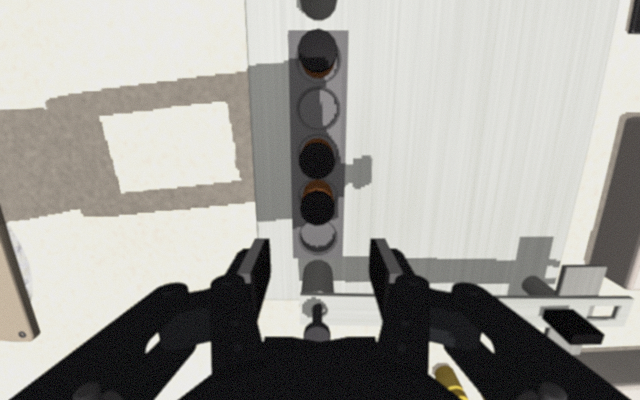

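View pics/topE.png

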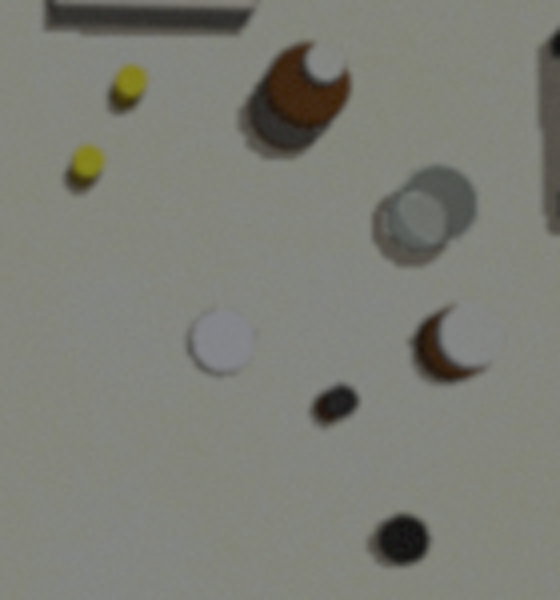

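The last jar was knocked aside: its cap is now at crop (341,400), so I'll locate it again.

```bash
python3 - <<'E'
from h import *
T=snapshot("top");S=snapshot("scene");save(S,"scE",(140,230,330,350),4)
print(onz(T,[np.array([309,427])/4+[350,130]-.4,np.array([341,400])/4+[350,130]-.4],48))
E
```

```text
[[ 433.96967444 -342.20721786   48.        ]
 [ 455.94463568 -368.28140155   48.        ]]
```

View pics/scE.png

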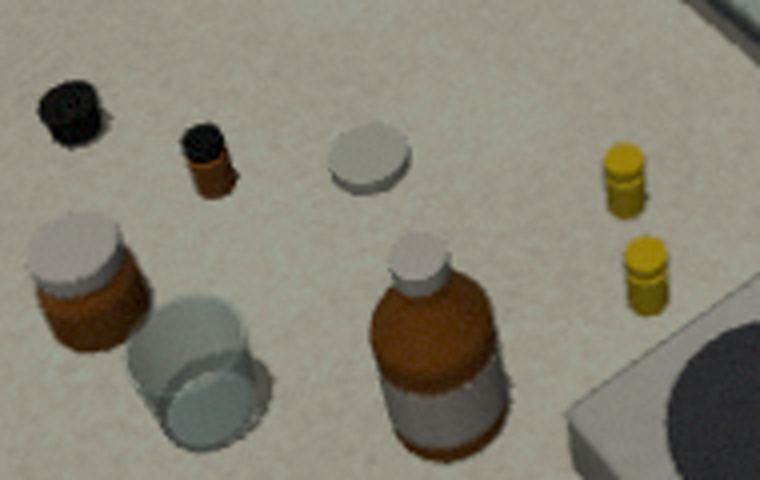

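```bash
python3 -m creep '{"translation":[[-40,-2.5,-10],[-49,-2.5,-5],[-49,-2.5,0],[-49,-2.5,0],[-49,-2.5,0],[-49,-2.5,0],[-49,-2.5,0],[-49,-2.5,0],[-49,-2.5,0],[-37,-2.5,0]],"rotation":[[-0.006,0,0],[0,0,0],[0,0,0],[0,0,0],[0,0,0],[0,0,0],[0,0,0],[0,0,0],[0,0,0],[0,0,0]],"claw":[50,50,50,50,50,50,50,50,50,50]}'
python3 -m creep '{"translation":[[0,0,0],[0,0,30],[0,0,30],[0,0,10],[0,0,0],[0,0,0],[0,0,0]],"rotation":[[0,0,0],[0,0,0],[0,0,0],[0,0,0],[0,0,0],[0,0,0],[0,0,0]],"claw":[50,50,50,50,50,50,50]}'
python3 - <<'E'
from h import *
s=snapshot("wrist");save(s,"w27")
goto([456.7,-368.6,23],89.6);print(proj(s,[[456.7,-368.3,48],[456.7,-368.3,0]]))
T=snapshot("top");print(onz(T,[np.array([402,540])/4+[350,130]-.4],30))
E
```

```text
time: 35.2
tool_pos: [450.5, -367.6, 191.9]
tcp_rot: [180.0, -0.1, 89.5]
ft_force: [1.3, 0.3, 0.5]
finger_gap: 49.8
time: 35.9
tool_pos: [452.9, -365.9, 125.5]
tcp_rot: [179.8, 0.1, 89.6]
ft_force: [-0.1, 0.2, -0.2]
finger_gap: 50.0
t 35.95 shift [ -2.4   3.4 102.5] rot [0.004 0.002 0.   ] gap 50.5 F [ 0.6 -0.5 -0.4] tcp [ 452.9 -366.   125.5] [1.798e+02 1.000e-01 8.960e+01]
[[324.31117276 210.52576632]
 [323.28392731 193.75165064]]
[[ 346.72323236 -419.97471256   30.        ]]
```

View pics/w27.png

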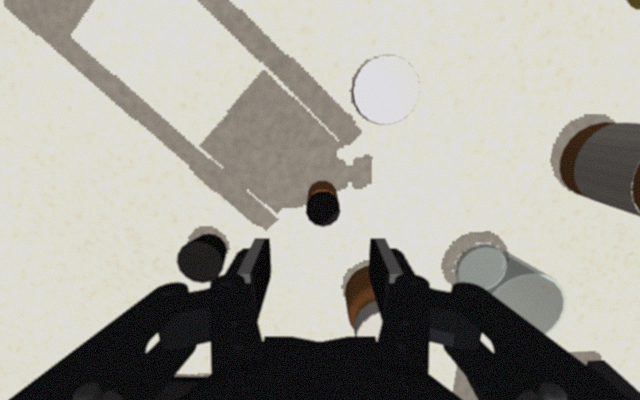

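```bash
python3 -m creep '{"translation":[[-1.5,3.4,40],[0,0,40],[0,0,18],[0,0,4],[0,0,0],[0,0,0],[0,0,0],[0,0,0],[0,0,0],[0,0,0]],"rotation":[[0.003,0.002,0],[0,0,0],[0,0,0],[0,0,0],[0,0,0],[0,0,0],[0,0,0],[0,0,0],[0,0,0],[0,0,0]],"claw":[50,50,50,50,50,20,20,20,20,20]}' 30
python3 -m creep '{"translation":[[0,0,-15],[0,0,-45],[0,0,-45],[0,0,-45],[0,0,-27],[0,0,0]],"rotation":[[0.003,0.002,0],[0,0,0],[0,0,0],[0,0,0],[0,0,0],[0,0,0]],"claw":[20,20,20,20,20,20]}'
python3 - <<'E'
from h import *
s=snapshot("wrist");save(s,"w28")
goto([481,176.3,200],89.6)
E
```

```text
time: 37.0
tool_pos: [456.7, -368.0, 23.9]
tcp_rot: [179.9, 0.0, 89.6]
ft_force: [-0.9, 0.8, 6.6]
finger_gap: 26.1
time: 37.6
tool_pos: [458.5, -369.7, 205.7]
tcp_rot: [179.8, 0.2, 89.6]
ft_force: [0.6, -0.7, -0.3]
finger_gap: 26.2
t 37.65 shift [545.2  19.7   2.1] rot [ 0.001  0.001 -0.   ] gap 26.1 F [ 1.1  0.1 -1.4] tcp [ 457.5 -368.7  202.4] [179.9   0.   89.6]
```

View pics/w28.png

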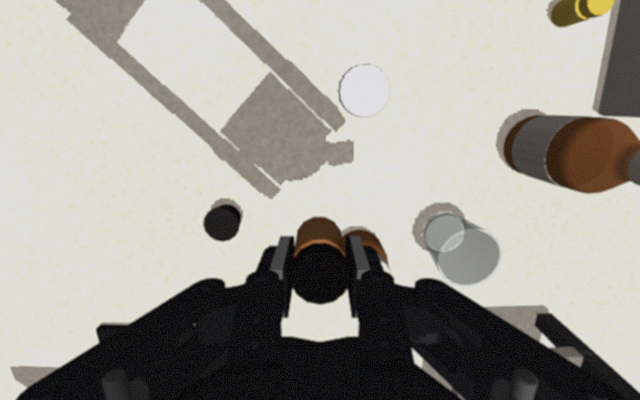

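```bash
python3 -m creep '{"translation":[[35,2,0],[48,2,0],[48,2,0],[48,2,0],[48,2,0],[48,2,0],[48,2,0],[48,2,0],[48,2,0],[48,2,0]],"rotation":[[0,0,0],[0,0,0],[0,0,0],[0,0,0],[0,0,0],[0,0,0],[0,0,0],[0,0,0],[0,0,0],[0,0,0]],"claw":[20,20,20,20,20,20,20,20,20,20]}'
python3 -m creep '{"translation":[[48,1,0],[30,0,0],[0,0,0],[0,0,0],[0,0,0],[0,0,0]],"rotation":[[0,0,0],[0,0,0],[0,0,0],[0,0,0],[0,0,0],[0,0,0]],"claw":[20,20,20,20,20,20]}'
python3 - <<'E'
from h import *
goto([481,176.3,92],89.6)
E
```

```text
time: 38.65
tool_pos: [478.1, 101.4, 198.9]
tcp_rot: [-179.7, -0.2, 89.6]
ft_force: [0.8, -0.9, -0.5]
finger_gap: 25.8
time: 39.25
tool_pos: [480.8, 176.3, 200.2]
tcp_rot: [-179.7, -0.2, 89.5]
ft_force: [0.2, 0.4, -0.2]
finger_gap: 25.9
t 39.25 shift [ -0.4   0.7 108.2] rot [-0.005 -0.004 -0.002] gap 25.9 F [ 0.2  0.4 -0.2] tcp [480.8 176.3 200.2] [-179.7   -0.2   89.5]
```

```bash
python3 -m creep '{"translation":[[0,0.5,25],[0,0,40],[0,0,18],[0,0,0],[0,0,0],[0,0,0]],"rotation":[[-0.003,-0.003,0],[0,0,0],[0,0,0],[0,0,0],[0,0,0],[0,0,0]],"claw":[20,20,20,20,20,20]}'
python3 - <<'E'
from h import *
s=snapshot("wrist");save(s,"w29",(240,130,400,290),5)
goto([480.9,176,92],89.6)
E
```

```text
time: 39.85
tool_pos: [482.5, 177.6, 119.6]
tcp_rot: [179.9, -0.1, 89.6]
ft_force: [0.0, -0.4, 0.2]
finger_gap: 26.0
t 39.9 shift [-1.8 -1.8 27.7] rot [ 0.002 -0.002 -0.001] gap 25.9 F [ 0.1 -0.3 -0.3] tcp [482.6 177.7 119.7] [ 1.799e+02 -1.000e-01  8.960e+01]
```

View pics/w29.png

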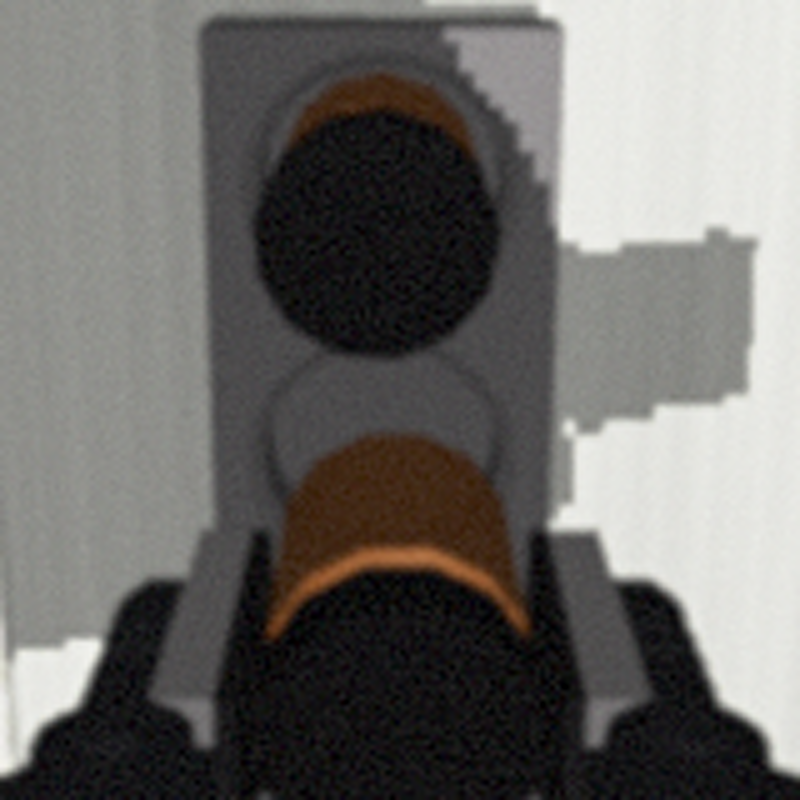

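```bash
python3 -m creep '{"translation":[[-1.2,-1,12],[0,0,12],[0,0,4],[0,0,0],[0,0,0],[0,0,0]],"rotation":[[0,0,0],[0,0,0],[0,0,0],[0,0,0],[0,0,0],[0,0,0]],"claw":[20,20,20,20,20,20]}'
python3 - <<'E'
from h import *
s=snapshot("wrist");save(s,"w30",(240,130,400,290),5)
E
```

```text
time: 40.5
tool_pos: [480.4, 176.6, 90.0]
tcp_rot: [-180.0, -0.1, 89.6]
ft_force: [-0.1, 0.4, -0.6]
finger_gap: 25.8
```

View pics/w30.png

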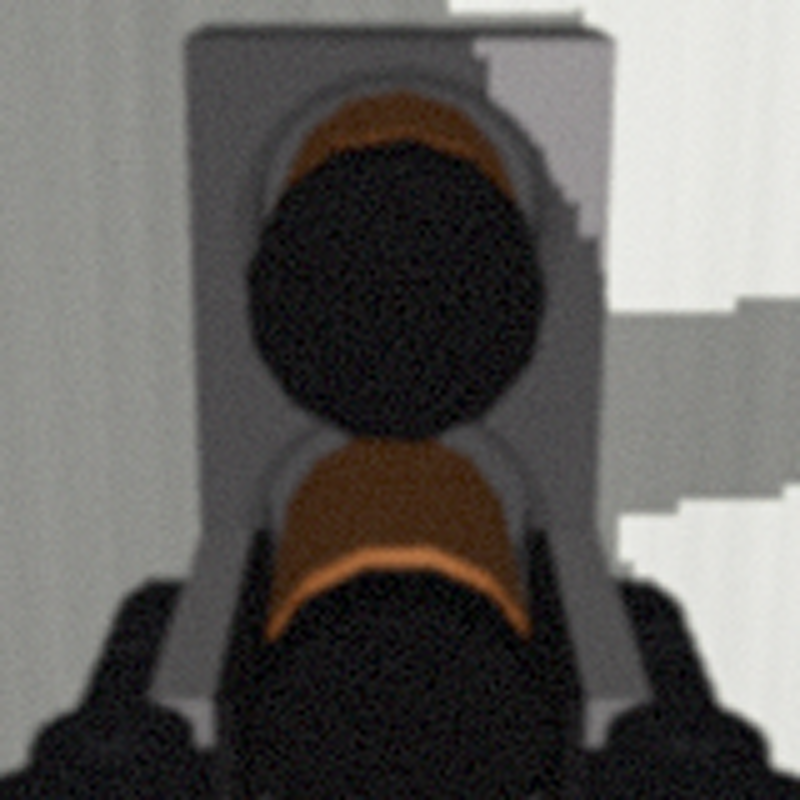

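The jar (x≈400) is centred on its well (x≈402), so I'll lower and release it.

```bash
python3 -m creep '{"translation":[[0,0,3],[0,0,3],[0,0,3],[0,0,2],[0,0,0],[0,0,0],[0,0,0]],"rotation":[[0,0,0],[0,0,0],[0,0,0],[0,0,0],[0,0,0],[0,0,0],[0,0,0]],"claw":[20,20,20,20,20,20,20]}'
python3 -m creep '{"translation":[[0,0,0],[0,0,0],[0,0,0],[0,0,0],[0,0,-20],[0,0,-40],[0,0,-40],[0,0,-40],[0,0,0]],"rotation":[[0,0,0],[0,0,0],[0,0,0],[0,0,0],[0,0,0],[0,0,0],[0,0,0],[0,0,0],[0,0,0]],"claw":[30,40,50,50,50,50,50,50,50]}'
python3 - <<'E'
from h import *
s=snapshot("wrist");save(s,"w31")
T=snapshot("top");save(T,"topF");S=snapshot("scene");save(S,"scF")
goto([679.8,10.8,200],-1.8)
E
```

```text
time: 41.25
tool_pos: [480.2, 176.6, 79.8]
tcp_rot: [-179.9, -0.1, 89.6]
ft_force: [-6.2, -1.4, 12.4]
finger_gap: 25.8
time: 42.15
tool_pos: [483.7, 177.2, 225.7]
tcp_rot: [179.5, -0.2, 89.6]
ft_force: [0.4, 0.1, 1.2]
finger_gap: 50.0
t 42.3 shift [-164.2  200.8   17.8] rot [-0.002  0.     1.595] gap 49.8 F [-0.1  1.  -0.4] tcp [480.1 176.3 218.2] [-1.799e+02 -1.000e-01  8.960e+01]
```

View pics/w31.png

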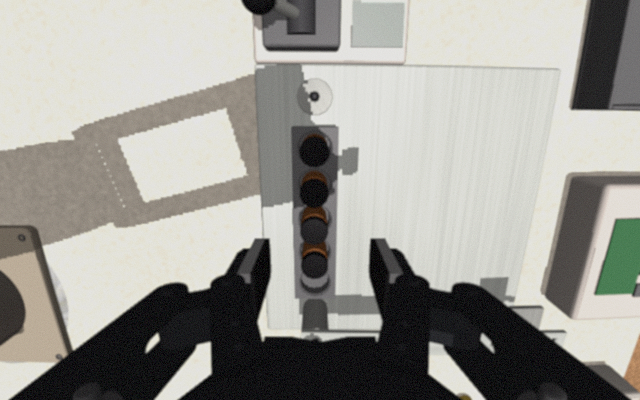

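View pics/topF.png

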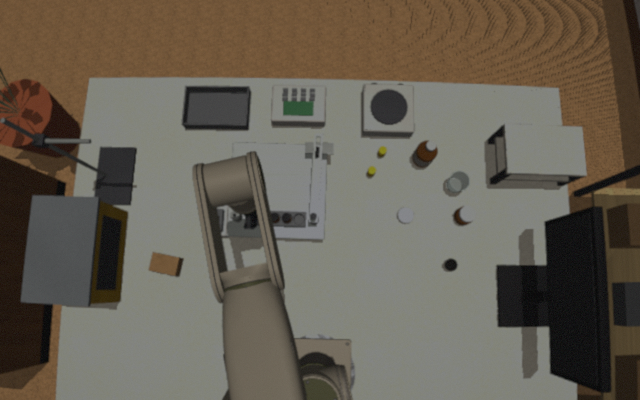

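View pics/scF.png

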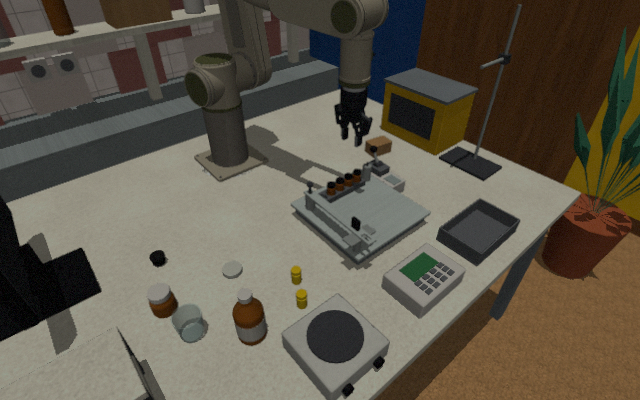

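```bash
python3 -m creep '{"translation":[[-27,33.5,0],[-27,33.5,0],[-27,33.5,0],[-27,33.5,0],[-27,33.5,0],[-27,33.5,0],[0,0,5],[0,0,5],[0,0,5],[0,0,0]],"rotation":[[0,0,0],[0,0,0],[0,0,0],[0,0,0],[0,0,0],[0,0,0],[0,0,0.145],[0,0,0.145],[0,0,0.145],[0,0,0.145]],"claw":[50,50,50,50,50,50,50,50,50,50]}'
python3 -m creep '{"translation":[[0,0,0],[0,0,0],[0,0,0],[0,0,0],[0,0,0],[0,0,0],[0,0,0],[0,0,0],[0,0,0],[0,0,0]],"rotation":[[0,0,0.145],[0,0,0.145],[0,0,0.145],[0,0,0.145],[0,0,0.145],[0,0,0.145],[0,0,0.145],[0,0,0],[0,0,0],[0,0,0]],"claw":[50,50,50,50,50,50,50,50,50,50]}'
python3 - <<'E'
from h import *
s=snapshot("wrist");save(s,"w32",(220,120,420,280),4)
goto([679.8,10.8,118],-1.8)
a=np.radians(-1.8);u=np.array([np.cos(a),np.sin(a),0]);v=np.array([-u[1],u[0],0]);c=np.array([679.8,10.8,143])
print(((proj(s,[c+i*13*u+j*5*v for i in(-1,1) for j in(-1,1)])+.4-[220,120])*4).round())
E
```

```text
time: 43.3
tool_pos: [678.4, 12.8, 198.9]
tcp_rot: [-179.6, 0.2, 56.0]
ft_force: [-1.1, 0.8, -1.2]
finger_gap: 50.1
time: 44.3
tool_pos: [679.7, 13.0, 202.2]
tcp_rot: [-179.9, 0.1, -1.6]
ft_force: [1.0, -0.3, 0.7]
finger_gap: 49.7
t 44.35 shift [ 0.2  2.3 84.5] rot [-0.001  0.002  0.003] gap 49.9 F [0.3 0.4 0.7] tcp [679.8  13.  202.5] [-1.799e+02  1.000e-01 -1.600e+00]
[[444. 446.]
 [388. 446.]
 [446. 306.]
 [388. 306.]]
```

View pics/w32.png

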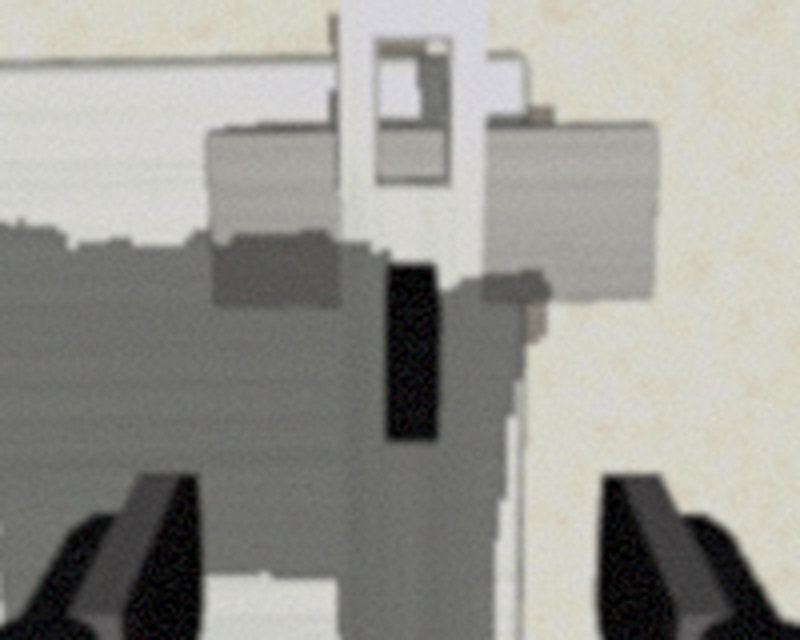

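```bash
python3 -m creep '{"translation":[[0.2,1.6,20],[0,0,30],[0,0,24],[0,0,10],[0,0,0],[0,0,0],[0,0,0]],"rotation":[[0,0,0.003],[0,0,0],[0,0,0],[0,0,0],[0,0,0],[0,0,0],[0,0,0]],"claw":[50,40,40,40,40,40,40]}' 60
python3 - <<'E'
from h import *
s=snapshot("wrist");save(s,"w33")
goto([680,11.2,118],-1.8)
E
```

```text
time: 45.05
tool_pos: [681.5, 11.4, 121.5]
tcp_rot: [-179.9, -0.1, -1.9]
ft_force: [0.4, -1.2, 0.9]
finger_gap: 40.1
t 45.1 shift [-1.4  0.2  3.4] rot [-0.001 -0.002 -0.003] gap 39.4 F [0.7 1.  1.1] tcp [681.4  11.4 121.4] [-1.799e+02 -1.000e-01 -1.900e+00]
```

View pics/w33.png

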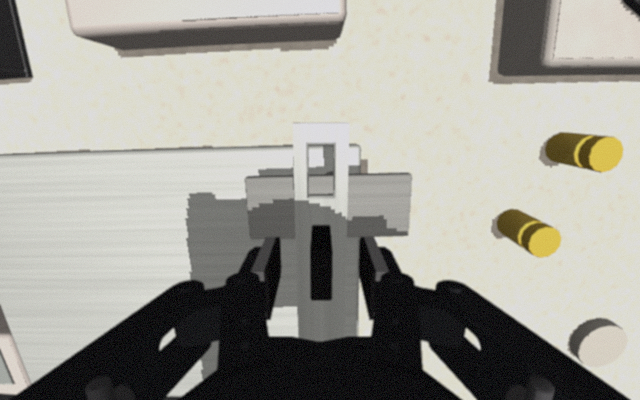

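```bash
python3 -m creep '{"translation":[[-1,0,1],[0,0,0],[0,0,0],[0,0,0],[0,0,0],[0,0,0]],"rotation":[[0,0,0],[0,0,0],[0,0,0],[0,0,0],[0,0,0],[0,0,0]],"claw":[20,5,5,5,5,5]}' 60
python3 -m creep '{"translation":[[0,0,-4],[0,0,-4],[0,0,-4],[0,0,-4],[0,0,-4],[0,0,0],[0,0,0],[0,0,0]],"rotation":[[0,0,0],[0,0,0],[0,0,0],[0,0,0],[0,0,0],[0,0,0],[0,0,0],[0,0,0]],"claw":[5,5,5,5,5,5,5,5]}'
python3 - <<'E'
from h import *
s=sense();p=np.array([480.1,17.8]);d=s["tool_pos"][:2]-p;print(np.hypot(*d),np.degrees(np.arctan2(d[1],d[0])))
goto([680,11.2,118],-1.8)
s=snapshot("scene");save(s,"s34",(280,120,440,270),5)
E
```

```text
time: 45.7
tool_pos: [679.5, 11.5, 119.0]
tcp_rot: [-179.9, 0.0, -2.0]
ft_force: [-1.0, 0.0, 5.6]
finger_gap: 9.2
time: 46.5
tool_pos: [679.0, 11.5, 138.0]
tcp_rot: [-179.9, 0.1, -2.0]
ft_force: [-0.9, 0.4, -1.7]
finger_gap: 8.9
199.01637661191663 -1.821538031934625
t 46.5 shift [ 1.   0.3 20. ] rot [-0.001  0.001 -0.003] gap 8.9 F [-0.9  0.4 -1.7] tcp [679.   11.5 138. ] [-1.799e+02  1.000e-01 -2.000e+00]
```

View pics/s34.png

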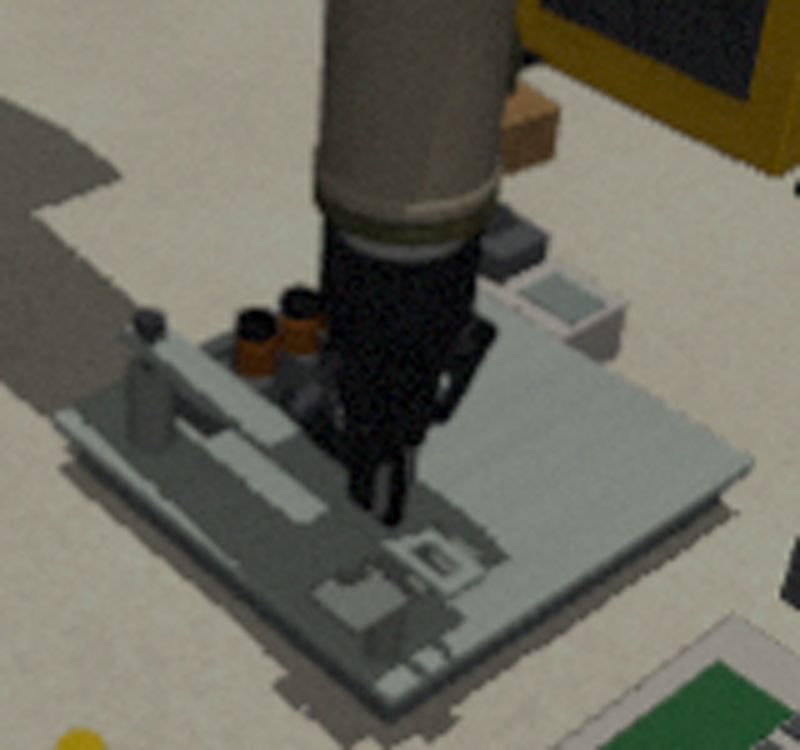

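```bash
python3 -m creep '{"translation":[[-0.6,-16,0],[-0.6,-16,0],[-0.6,-16,0],[-0.6,-16,0],[-0.6,-16,0],[-0.6,-16,0],[-0.6,-16,0],[-0.6,-16,0],[-0.6,-16,0],[-0.6,-16,0]],"rotation":[[0,0,-0.08],[0,0,-0.08],[0,0,-0.08],[0,0,-0.08],[0,0,-0.08],[0,0,-0.08],[0,0,-0.08],[0,0,-0.08],[0,0,-0.08],[0,0,-0.08]],"claw":[5,5,5,5,5,5,5,5,5,5]}'
python3 -m creep '{"translation":[[-0.6,-16,0],[-0.6,-16,0],[-0.6,-16,0],[-0.6,-16,0],[-0.6,-16,0],[-0.6,-16,0],[-0.6,-16,0],[-0.2,-10,0],[0,0,0],[0,0,0]],"rotation":[[0,0,-0.08],[0,0,-0.08],[0,0,-0.08],[0,0,-0.08],[0,0,-0.08],[0,0,-0.08],[0,0,-0.08],[0,0,-0.05],[0,0,0],[0,0,0]],"claw":[5,5,5,5,5,5,5,5,5,5]}'
python3 - <<'E'
from h import *
s=sense();p=np.array([480.1,17.8]);d=s["tool_pos"][:2]-p;print(np.hypot(*d),np.degrees(np.arctan2(d[1],d[0])))
goto([481.5,217,138],89.6)
E
```

```text
time: 47.55
tool_pos: [623.3, 157.8, 138.2]
tcp_rot: [-179.9, 0.0, 44.1]
ft_force: [0.1, 0.2, -1.3]
finger_gap: 9.0
time: 48.55
tool_pos: [518.6, 215.1, 138.7]
tcp_rot: [-179.9, -0.1, 78.7]
ft_force: [-0.5, -0.5, -2.1]
finger_gap: 8.8
201.03788488082145 78.96249844856838
t 48.55 shift [ -5.4 -36.7   0.7] rot [-0.001 -0.001 -0.189] gap 8.8 F [-0.5 -0.5 -2.1] tcp [518.6 215.1 138.7] [-1.799e+02 -1.000e-01  7.870e+01]
```

```bash
python3 -m creep '{"translation":[[-1.2,-14,0],[-1.2,-14,0],[-0.8,-9,0],[0,0,0],[0,0,0],[0,0,0],[0,0,0]],"rotation":[[0,0,-0.07],[0,0,-0.07],[0,0,-0.049],[0,0,0],[0,0,0],[0,0,0],[0,0,0]],"claw":[5,5,5,5,5,5,5]}'
python3 - <<'E'
from h import *
goto([481.5,217,138],89.4)
s=snapshot("wrist");save(s,"w35",(240,90,400,250),5)
E
```

```text
time: 49.25
tool_pos: [482.0, 216.8, 138.7]
tcp_rot: [-180.0, -0.1, 89.6]
ft_force: [1.0, -0.3, -2.1]
finger_gap: 8.6
t 49.25 shift [ 0.2 -0.5  0.7] rot [-0.001 -0.001  0.003] gap 8.6 F [ 1.  -0.3 -2.1] tcp [482.  216.8 138.7] [-1.80e+02 -1.00e-01  8.96e+01]
```

View pics/w35.png

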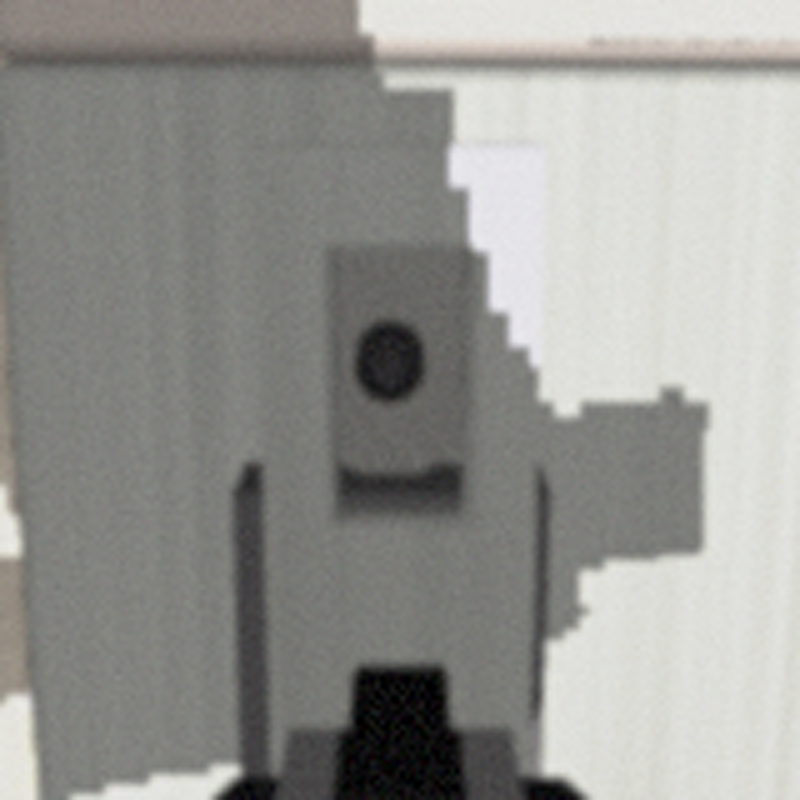

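```bash
python3 -m creep '{"translation":[[0,-0.5,0],[0,0,3],[0,0,4],[0,0,4],[0,0,3],[0,0,0],[0,0,0]],"rotation":[[0,0,0],[0,0,0],[0,0,0],[0,0,0],[0,0,0],[0,0,0],[0,0,0]],"claw":[5,5,5,5,5,5,5]}'
python3 - <<'E'
from h import *
goto([481.5,217,118],89.4)
s=snapshot("wrist");save(s,"w36",(240,90,400,250),5)
E
```

```text
time: 50.0
tool_pos: [480.8, 216.9, 124.5]
tcp_rot: [-179.9, -0.1, 89.7]
ft_force: [0.1, -0.3, -1.7]
finger_gap: 8.9
t 50.0 shift [0.1 0.7 6.5] rot [-0.001 -0.001  0.005] gap 8.9 F [ 0.1 -0.3 -1.7] tcp [480.8 216.9 124.5] [-1.799e+02 -1.000e-01  8.970e+01]
```

View pics/w36.png

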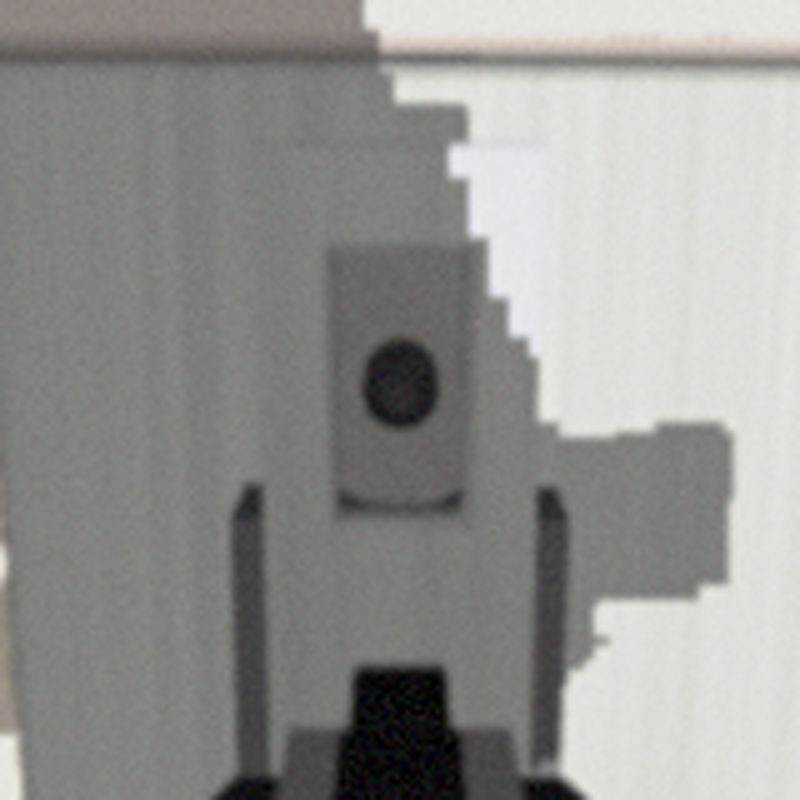

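The stud is centred in the slot at (400,382) of the crop and already inside it. I'll lower the last 5–6 mm until contact.

```bash
python3 -m creep '{"translation":[[0,0,2],[0,0,1.5],[0,0,1],[0,0,0],[0,0,0]],"rotation":[[0,0,0],[0,0,0],[0,0,0],[0,0,0],[0,0,0]],"claw":[5,5,5,5,5]}'
python3 -m creep '{"translation":[[0,0,0.6],[0,0,0.6],[0,0,0],[0,0,0]],"rotation":[[0,0,0],[0,0,0],[0,0,0],[0,0,0]],"claw":[5,5,5,5]}'
```

```text
time: 50.55
tool_pos: [480.8, 216.9, 120.1]
tcp_rot: [-179.9, -0.1, 89.7]
ft_force: [0.4, -0.5, -1.9]
finger_gap: 9.0
time: 50.95
tool_pos: [481.0, 217.0, 119.1]
tcp_rot: [-180.0, -0.1, 89.7]
ft_force: [-1.1, 0.4, -0.9]
finger_gap: 8.9
```

```bash
python3 -m creep '{"translation":[[0,0,0.6],[0,0,0],[0,0,0],[0,0,0],[0,0,0],[0,0,-20],[0,0,-40],[0,0,-40],[0,0,0]],"rotation":[[0,0,0],[0,0,0],[0,0,0],[0,0,0],[0,0,0],[0,0,0],[0,0,0],[0,0,0],[0,0,0]],"claw":[5,5,20,40,40,40,40,40,40]}'
python3 - <<'E'
from h import *
goto([481.5,217,118],89.4)
s=snapshot("wrist");save(s,"w37");save(s,"w37b",(240,90,400,250),5)
s=snapshot("scene");save(s,"s37",(280,120,440,270),5)
E
```

```text
time: 51.85
tool_pos: [484.3, 218.0, 225.3]
tcp_rot: [179.5, -0.3, 89.7]
ft_force: [1.6, 0.3, 1.9]
finger_gap: 40.1
t 51.85 shift [ -1.5  -3.7 107.3] rot [ 0.009 -0.005  0.005] gap 40.1 F [1.6 0.3 1.9] tcp [484.3 218.  225.3] [179.5  -0.3  89.7]
```

View pics/w37.png

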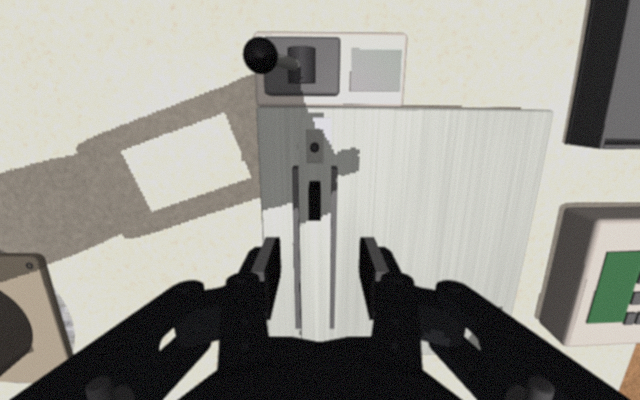

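View pics/s37.png

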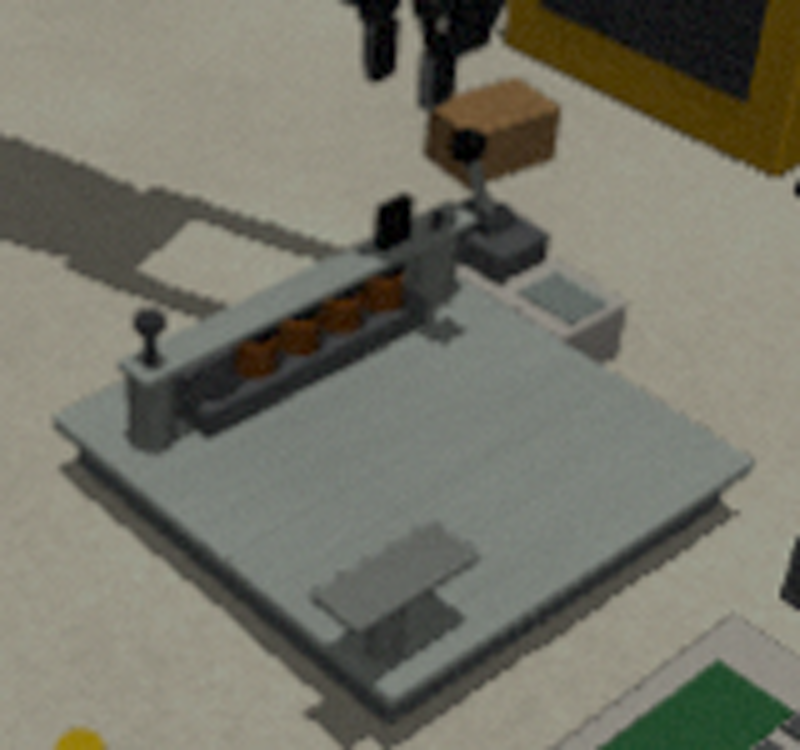

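```bash
python3 - <<'E'
from h import *
T=snapshot("top");S=snapshot("scene")
print(tri([(T,(209.6,226)),(S,(373.2,148.6))]))
s=snapshot("wrist");save(s,"w38",(200,20,420,180),3.6)
print(onz(s,[(260,55)],124.7), sense()["tool_pos"],sense()["tcp_rot"])
goto([404,328.6,190],89.6)
E
```

```text
[442.84911668 328.8996123  126.12020116]
[[438.06961025 326.60076225 124.7       ]] [480.10266331 216.54598108 216.61589433] [-1.79795035e+02 -7.54996400e-03  8.96550039e+01]
t 52.1 shift [111.6 -76.7  26.9] rot [-0.004 -0.     0.001] gap 39.7 F [-0.8 -0.  -0. ] tcp [480.1 216.5 216.6] [-179.8   -0.    89.7]
```

View pics/w38.png

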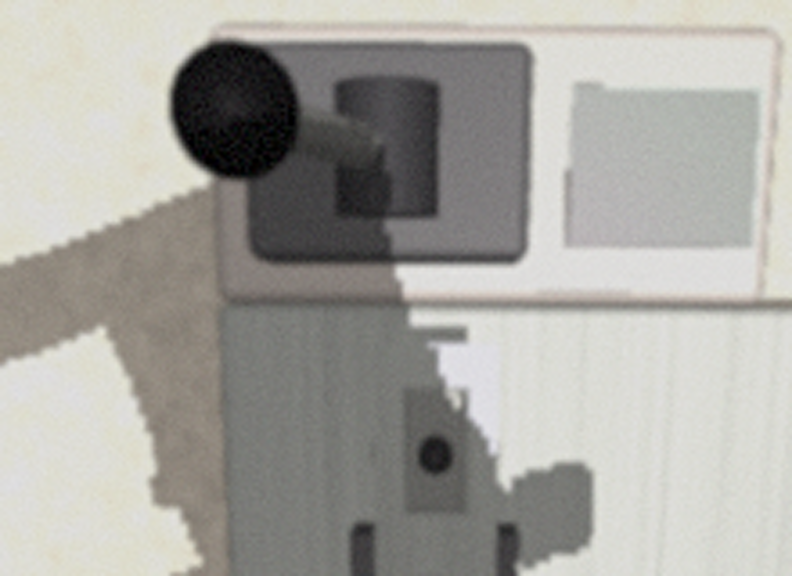

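```bash
python3 -m creep '{"translation":[[38,-29,0],[38,-29,0],[36,-28,0],[0,0,25],[0,0,40],[0,0,30],[0,0,0],[0,0,0],[0,0,0],[0,0,0]],"rotation":[[0,0,0],[0,0,0],[0,0,0],[0,0,0],[0,0,0],[0,0,0],[0,0,0],[0,0,0],[0,0,0],[0,0,0]],"claw":[0,0,0,0,0,0,0,0,0,0]}'
python3 - <<'E'
from h import *
goto([404,328.6,116],89.6)
s=snapshot("wrist");save(s,"w39")
s=snapshot("scene");save(s,"s39",(300,80,440,200),5)
E
```

```text
time: 53.1
tool_pos: [396.9, 330.2, 125.7]
tcp_rot: [179.9, -0.2, 89.6]
ft_force: [-0.0, -0.6, -0.2]
finger_gap: -0.4
t 53.1 shift [-1.6  7.1  9.7] rot [ 0.002 -0.003  0.001] gap -0.4 F [-0.  -0.6 -0.2] tcp [396.9 330.2 125.7] [179.9  -0.2  89.6]
```

View pics/w39.png

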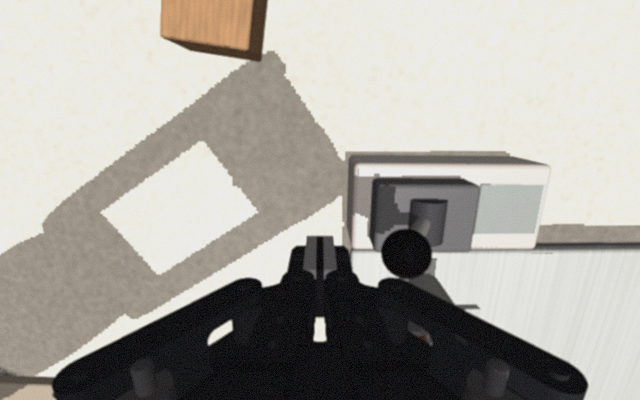

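View pics/s39.png

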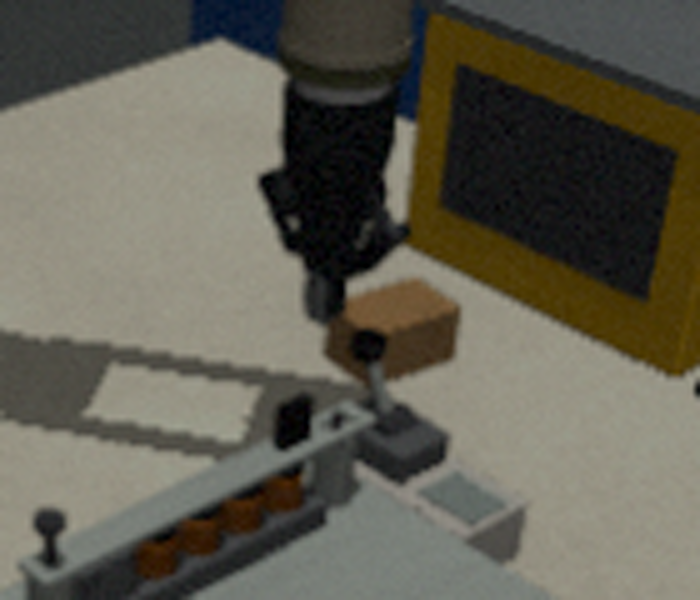

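```bash
python3 -m creep '{"translation":[[-1.6,0,6],[0,0,4],[0,5,0],[0,5,0],[0,5,0],[0,5,0],[0,5,0],[0,5,0],[0,0,0]],"rotation":[[0,0,0],[0,0,0],[0,0,0],[0,0,0],[0,0,0],[0,0,0],[0,0,0],[0,0,0],[0,0,0]],"claw":[0,0,0,0,0,0,0,0,0]}'
python3 -m creep '{"translation":[[0,5,0],[0,5,0],[0,5,0],[0,5,0],[0,0,0]],"rotation":[[0,0,0],[0,0,0],[0,0,0],[0,0,0],[0,0,0]],"claw":[0,0,0,0,0]}'
python3 - <<'E'
from h import *
s=snapshot("wrist");save(s,"w40")
s=snapshot("scene");save(s,"s40",(300,80,440,200),5)
E
```

```text
time: 54.1
tool_pos: [426.4, 327.7, 113.6]
tcp_rot: [-180.0, -0.1, 89.6]
ft_force: [-0.2, -0.2, 0.7]
finger_gap: -0.1
time: 54.6
tool_pos: [446.4, 327.5, 113.5]
tcp_rot: [-180.0, -0.1, 89.6]
ft_force: [0.4, 0.4, -0.0]
finger_gap: 0.1
```

View pics/w40.png

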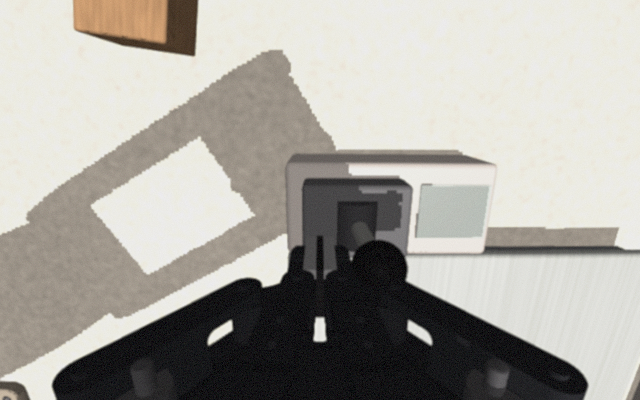

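View pics/s40.png

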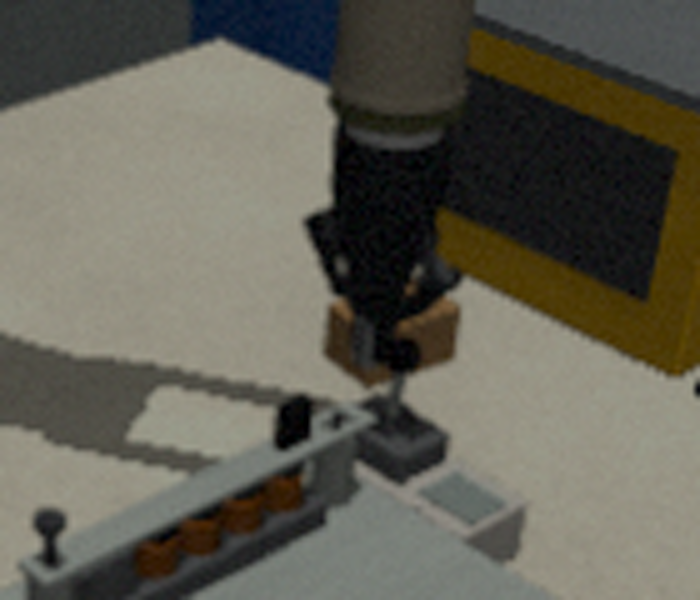

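```bash
python3 -m creep '{"translation":[[0,5,0],[0,5,0],[0,5,0],[0,5,0],[0,0,0]],"rotation":[[0,0,0],[0,0,0],[0,0,0],[0,0,0],[0,0,0]],"claw":[0,0,0,0,0]}'
python3 -m creep '{"translation":[[0,3,0],[0,3,0],[0,0,0],[0,0,0]],"rotation":[[0,0,0],[0,0,0],[0,0,0],[0,0,0]],"claw":[0,0,0,0]}'
```

```text
time: 55.2
tool_pos: [466.2, 327.3, 113.4]
tcp_rot: [-180.0, -0.1, 89.6]
ft_force: [0.3, 0.2, 0.4]
finger_gap: 0.1
time: 55.6
tool_pos: [471.7, 327.5, 113.6]
tcp_rot: [-180.0, -0.1, 89.7]
ft_force: [-0.3, 0.6, 0.3]
finger_gap: 0.2
```

```bash
python3 -m creep '{"translation":[[0,2,0],[0,2,0],[0,0,0],[0,0,0]],"rotation":[[0,0,0],[0,0,0],[0,0,0],[0,0,0]],"claw":[0,0,0,0]}'
python3 - <<'E'
from h import *
s=snapshot("wrist");save(s,"w41")
s=snapshot("scene");save(s,"s41",(300,80,440,200),5)
E
```

```text
time: 56.0
tool_pos: [473.0, 327.5, 113.2]
tcp_rot: [-179.7, -0.0, 89.7]
ft_force: [-13.0, -0.2, 7.1]
finger_gap: -0.1
```

View pics/w41.png

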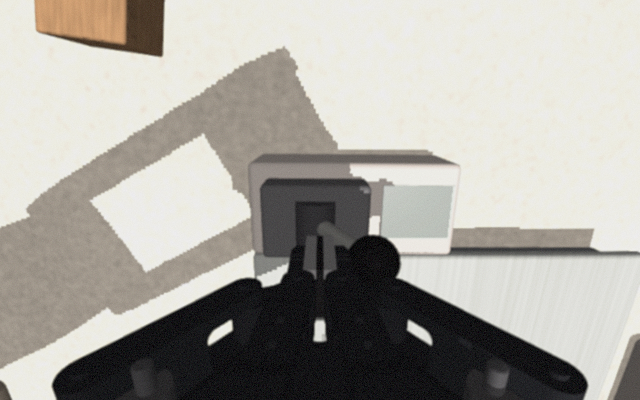

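View pics/s41.png

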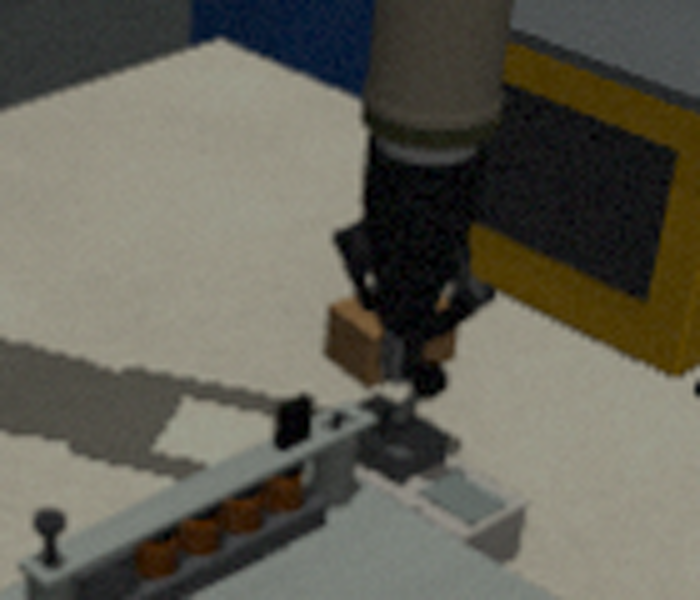

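The lever hit its stop: 13 N at the expected end position. Backing off.

```bash
python3 -m creep '{"translation":[[0,-5,0],[0,-20,0],[0,-30,0],[0,-20,-10],[0,0,-45],[0,0,-45],[-40,0,-10],[-40,0,0],[-40,0,0],[0,0,0]],"rotation":[[0,0,0],[0,0,0],[0,0,0],[0,0,0],[0,0,0],[0,0,0],[0,0,0],[0,0,0],[0,0,0],[0,0,0]],"claw":[0,0,0,0,0,0,0,0,0,0]}'
python3 -m creep '{"translation":[[0,0,0],[0,0,0],[0,0,0]],"rotation":[[0,0,0],[0,0,0],[0,0,0]],"claw":[0,0,0]}'
python3 - <<'E'
from h import *
T=snapshot("top");save(T,"t42",(195,130,345,250),5);s=snapshot("wrist");save(s,"w42")
S=snapshot("scene");save(S,"s42",(280,120,440,270),5);save(S,"s42f")
a=0.5
print(proj(T,[[470.4+60*np.sin(x),328.7,72+60*np.cos(x)] for x in(.4,.5)]),proj(S,[[470.4+60*np.sin(x),328.7,72+60*np.cos(x)] for x in(.4,.5)]))
E
```

```text
time: 57.1
tool_pos: [400.5, 204.3, 224.0]
tcp_rot: [179.9, 0.0, 89.5]
ft_force: [1.0, 0.3, 0.1]
finger_gap: -0.1
time: 57.4
tool_pos: [399.9, 208.5, 223.4]
tcp_rot: [-179.9, -0.1, 89.7]
ft_force: [0.1, 0.1, 0.5]
finger_gap: -0.2
[[210.53400885 209.13974975]
 [210.8564485  207.52190624]] [[383.99589155 154.32939929]
 [385.10418434 155.6423386 ]]
```

View pics/s42.png

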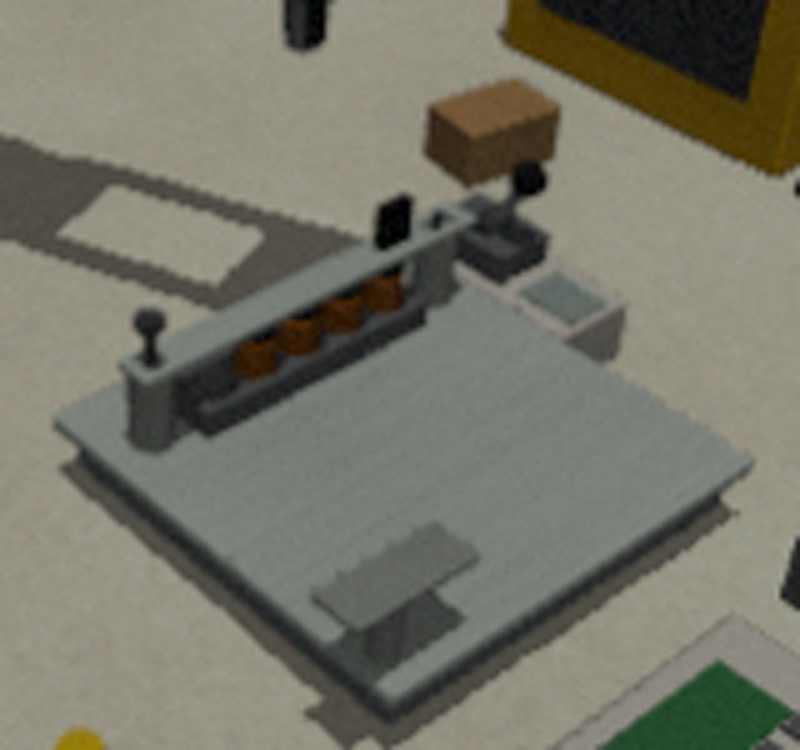

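View pics/w42.png

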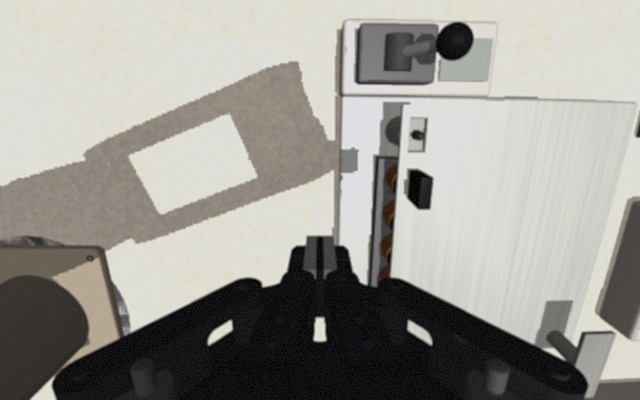

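View pics/s42f.png

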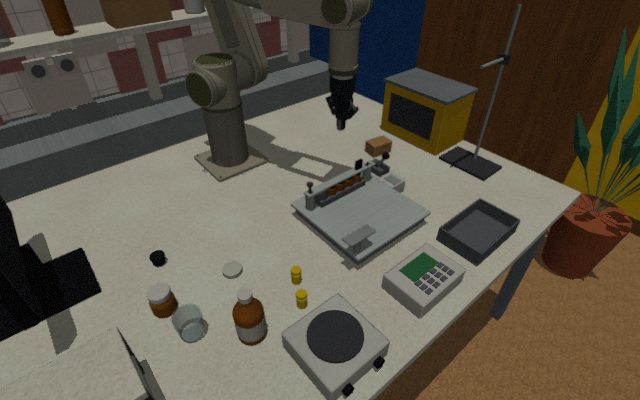

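```bash
python3 -c "
from bench import *
print(hand_in())"
```

```text
the job is handed in; nothing more can be done
None
```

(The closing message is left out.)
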